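Load a work pallet into a press feeder and slide it home

ROBOT

A 6-joint arm with a two-finger parallel gripper is mounted at the origin on the work surface. World frame = base frame: x ahead of the robot, y to its left, z up, the work surface at z = 0. Lengths are in m, angles in rad, forces in N, time in s.
With the tool pointing down it reaches from about 0.375 to 0.975 m from the base axis. Payload 3.8 kg.
Tool frame: the origin (TCP) lies on the centre line of the jaws, within the pads' length; the fingertips stand 8 mm ahead of it and the grasp point (between the pads) lies 11 mm behind it (nose_length is the distance from the TCP to the fingertips, in m); z points along the fingers, y is the line along which they close (so a half turn about z gives the same grasp; the last joint's range is limited). The gripper opens to 88 mm and grips with 3 to 60 N. Pads are 18 mm wide; open, the fingers measure 123 mm over their backs; the gripper's body (75 mm by 187 mm) begins 45 mm behind the grasp point.
Start: joints at [-1.181, 0.264, 1.604, -0, 1.274, -0.037], TCP at [0.279, -0.614, 0.218] pointing down, gripper open.
Joint ranges: [-2.63, 2.63], [-0.94, 2.18], [0.31, 2.57], [-1.31, 4.45], [0, 2.66], [-2.55, 2.55]. Speed limits (rad/s): [2.57, 2.57, 3.14, 3.14, 3.14, 3.14].

INTERFACE

Orientations are given as [roll, pitch, yaw] about the fixed x, y, z axes, in that order (R = Rz(yaw) Ry(pitch) Rx(roll)).
In Python, from workcell import * gives the robot as it stands.
- The arm moves only by the tool step_arm, never from a script. Its argument "plan" is a list of rows, each an object of numbers: "jaw": the opening, from -1 (shut) to 1 (fully open); "tx", "ty", "tz": the shift along the tool's x, y, z as a fraction of full scale; "turn": the turn about the tool's z as a fraction of full scale. In form: [{"jaw": .., "tx": .., "ty": .., "tz": .., "turn": ..}, ...]. A call has 1 to 5 rows; each row is the pose to reach, as a shift and turn from the pose commanded when the call began, along the tool's axes at that moment, turning the shorter way round; what a row does not reach only later rows make up. Full scale, the value 1, is 800 mm for a shift and pi rad for a turn. A row lasts 1/8 s, in which the tool goes at most 62.5 mm and 10.7 degrees, less where a joint would pass 70% of its speed; a pose out of reach is approached as far as the arm can. A call with a number of a shift or a turn outside -1 to 1 is refused whole. A call with a gripper value outside its range is refused whole. The fingers move at their own pace and stop on an object; "squeeze" is the grip in N (left out, the last holds). Time passes only in rows, so rows that repeat a pose let the fingers close. It gives the time, the measured TCP pose, the force, the opening and the grip force at its end, in the units of the state.
- observe(): the state, without advancing time (a new reading comes with each control period).
- read_camera(name): name is "scene" or "top" or "wrist"; returns a dict with "frame" (480x640x3 uint8, red, green, blue), "fx", "fy", "cx", "cy" (pixels), "rvec" (rotation vector, rad) and "tvec" (3), from world to camera coordinates, as OpenCV has them; the wrist camera has in their place "tool_from_camera" (4x4, takes a point from camera to tool coordinates, whose origin is the TCP and whose axes are the flange's). Camera axes: x right, y down, z forward; pixel columns grow to the right and rows downward; lengths in m; the calibration is good to about 2 mm. A picture is of the moment at which its call begins: read the wrist's pose just before it. There is no depth.
- finish_job(): hands the job in; it is judged then, once.
The state is a dict: "time": time; "q": joint angles; "joint_velocities": joint speeds; "joint_efforts": joint torques, N m; "ee_pos": TCP position; "ee_rot": TCP orientation; "wrist_force": force on the tool from outside, world axes, zero at the start; "ft_torque": the same for the moment, N m; "width": opening from 0.0 (shut) to 1.0 (fully open); "finger_force": force on a finger pad.
Only numpy, scipy, OpenCV 4.12 (cv2) and the standard library are available. Lean on these libraries where they do the work, as an engineer would, in place of code of your own. Each camera call takes 0.05 s, during which the arm holds its last target. There are 200 camera calls.

TASK

Take the orange work pallet out of its green cradle, set it down level on the black rubber mat and let go so that you can take it again a quarter turn round, then lower it into the open channel of the press feeder, between the slide and the red stop. With the slide's blue handle push the pallet along the channel until you feel it come firmly, but not hard, against the red stop, keep up that push for a moment, then draw the slide back until its white stripe stands between the two yellow posts, and let go. The pallet stays level against the stop, and the other things on the bench are left alone.

Things in the scene. Friction and masses are not known exactly. Their poses are not given: they have to be found in the camera images.
- pallet: loose work pallet, 0.4 kg: aluminium foot plate 62 (x) x 90 (y) x 12 mm with an orange block 62 (x) x 60 (y) x 40 mm centred on it, steel opener shape inlaid on top; the foot sticks out 15 mm at both y ends. Origin: centre of the underside, z up. Grip the block across its x faces (62 mm) or, above the foot, across its y faces (60 mm). A half turn makes no difference.
- cradle: fixed cradle: grey base 75 (x) x 118 (y) mm, floor 10 mm high, two green end walls (inner faces at y = +-47 mm, 10 mm thick, top 72 mm above the bench). The pallet stands in it, y along y; the walls leave no room for fingers at its y faces, the x faces are free. Origin: centre of the underside.
- mat: fixed black rubber mat 180 x 180 mm, 3 mm thick. Origin: centre of the underside.
- feeder: fixed press feeder: steel plate 116 (x) x 480 (y) x 12 mm, y -225 to +255. Channel along y, floor = plate's top; walls 10 mm thick, inner faces x = +-34 (pallet has 3 mm play each side), y -50 to +175, top at z = 64, flush with a pallet's top, so there it can be held only across its y faces. Origin: bench level, mid channel, z up.
- slide: feeder's slide (pusher), moves only along the feeder's y, drag about 3 N: grey block 60 (x) x 80 (y) x 30 mm in the channel. Origin: middle of the lower edge of its front face (the +y face, which pushes the pallet). In the feeder's frame the origin goes from y = -130 to +85 mm; at the start it is drawn back (below -70).
- slide_handle (a point): centre of the top of the slide's blue upright handle, 30 (x) x 24 (y) mm, 70 mm tall (from 42 to 112 mm above the bench), 55 mm behind the slide's front face. The slide's white stripe lies across the slide at this same y.
- stop: red stop block 60 (x) x 25 (y) x 50 mm with a steel cylinder behind it, fixed on the channel floor; its place along the channel differs from job to job. Origin: on the floor, middle of the face that looks to -y, towards the pallet. Axes as the feeder's. A pallet that is home has its centre 45 mm before this face.
- mark: two fixed yellow posts 8 x 6 x 34 mm on the plate, either side of the slide at x = +-47 mm; their place along the feeder's y differs. Origin: midway between them, on the plate's top. Axes as the feeder's. The slide is at rest position when its white stripe (slide_handle) is at this y, within 6 mm.
- opener_a: loose flat steel bottle opener, 105 x 46 x 6 mm, bystander. Origin: middle, underside.
- opener_b: another loose bottle opener, bystander.
- glue: white bottle, 52 mm wide, 100 mm tall, loose bystander. Origin: centre of the underside.
- tin: round tin with split rings, 90 mm wide, 45 mm tall, loose bystander. Origin: centre of the underside.
- driver: screwdriver lying on the bench, loose bystander.
Not all that is in view belongs to the job. Leave any pink or purple look-alike of the pallet alone.

How it is judged:
By the outcome, as a careful person would: the job done as asked, in the order asked, and still so for the second after the job is handed in, with the robot touching nothing.
It also fails if it takes over 72 s, if anything falls off the work surface, if the arm or the gripper's body presses on something with over 40 N, if the wrist force passes 120 N, or if a joint passes its speed limit or range.

## Working session

There is one attempt and no reset: what is moved stays moved. The work goes in short steps, Python scripts to look and compute and a tool call to move; the robot and the scene stay as the last step left them, time stands still between calls to the robot, and variables do not carry over. Pictures are saved under pics/ and viewed, at most 10 in all, crops included, and the job is handed in when it is done.

Besides the shell and the picture viewer there is one more tool, called after "Emit:" as name(argument=value, ...) on one line, values as JSON. step_arm: Moves the arm, as the interface text tells. Its arguments: {"type":"object","properties":{"plan":{"type":"array","items":{"type":"object","properties":{"jaw":{"type":"number"},"tx":{"type":"number"},"ty":{"type":"number"},"tz":{"type":"number"},"turn":{"type":"number"}}}},"squeeze":{"type":"number"}},"required":["plan"]}

```bash
ls; mkdir -p pics; python3 - <<'E'
from workcell import *
import cv2, numpy as np
s=observe();print({k:np.round(v,3) for k,v in s.items()})
for n in ["scene","top"]:
    c=read_camera(n);cv2.imwrite(f"pics/{n}0.png",c["frame"][:,:,::-1]);np.savez(f"{n}0.npz",**c)
    R=cv2.Rodrigues(np.array(c["rvec"]))[0];print(n,c["fx"],c["cx"],c["cy"],-R.T@np.array(c["tvec"]).ravel(),R[2])
c=read_camera("wrist");print(c["tool_from_camera"],c["fx"])
E
```

```text
pics
{'time': np.float64(0.0), 'q': array([-1.181,  0.265,  1.605,  0.   ,  1.274, -0.037]), 'joint_velocities': array([ 0.002, -0.001, -0.   ,  0.002, -0.   ,  0.001]), 'joint_efforts': array([ 1.0000e-03, -5.0211e+01, -3.5687e+01,  7.3000e-02,  3.0000e-02,
       -0.0000e+00]), 'ee_pos': array([ 0.279, -0.614,  0.217]), 'ee_rot': array([-3.139, -0.   ,  0.427]), 'wrist_force': array([ 0.376, -0.575,  0.498]), 'ft_torque': array([0.041, 0.039, 0.027]), 'finger_force': np.float64(0.0), 'width': np.float64(0.998)}
scene 544.205206825446 326.91815621424473 233.06916375816502 [ 1.15147918 -0.67800224  0.86304602] [-0.57430414  0.52934365 -0.62447582]
top 560.9071650106415 315.45113022361824 235.54635948477204 [ 0.11829102 -0.00685858  1.63859357] [ 2.13143058e-01 -9.64095108e-04 -9.77020526e-01]
[[-1.07390656e-03 -9.62989573e-01 -2.69536510e-01  6.92364754e-02]
 [ 9.99999138e-01 -1.23772357e-03  4.37822918e-04  1.00434978e-05]
 [-7.55230596e-04 -2.69535807e-01  9.62990072e-01 -1.66672952e-01]
 [ 0.00000000e+00  0.00000000e+00  0.00000000e+00  1.00000000e+00]] 372.105483183305
```

View pics/scene0.png

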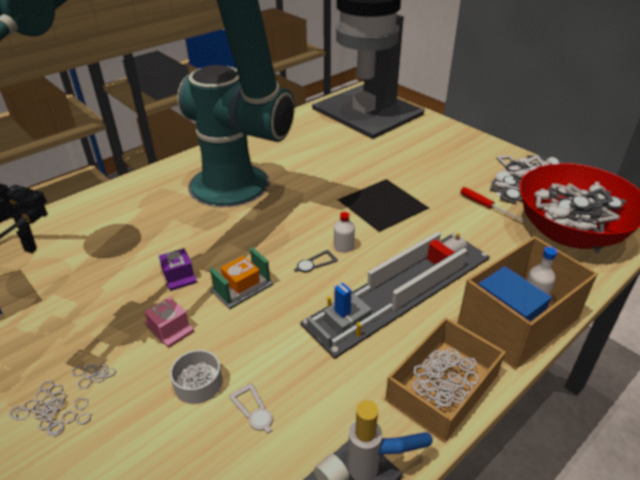

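View pics/top0.png

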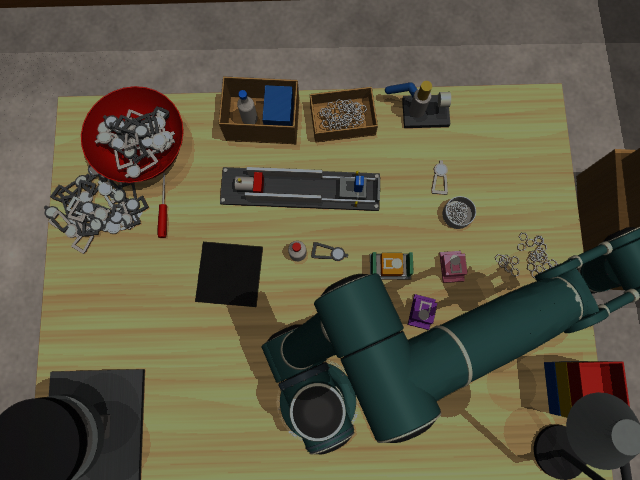

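The scene view shows the orange pallet in its cradle at about (240,275), the mat at (384,204) and the feeder with blue handle (343,298) and red stop (440,250). In the top view the pallet is at (392,264), the mat at (229,274), the handle at (358,184) and the stop at (257,181). Next I'll take rough positions by colour.

```bash
cat > h.py <<'E'
from workcell import *
import cv2, numpy as np
from scipy.spatial.transform import Rotation as Ro
def grab(n,save=None):
    s=observe(); c=dict(read_camera(n))
    if n=="wrist":
        T=np.eye(4);T[:3,:3]=Ro.from_euler("xyz",s["ee_rot"]).as_matrix();T[:3,3]=s["ee_pos"]
        T=T@np.array(c["tool_from_camera"]);c["R"]=T[:3,:3].T;c["o"]=T[:3,3]
    else:
        R=cv2.Rodrigues(np.array(c["rvec"]))[0];c["R"]=R;c["o"]=-R.T@np.array(c["tvec"]).ravel()
    if save:cv2.imwrite(f"pics/{save}.png",c["frame"][:,:,::-1])
    return c
def rays(c,px):
    px=np.atleast_2d(px).astype(float)
    d=np.c_[(px[:,0]-c["cx"])/c["fx"],(px[:,1]-c["cy"])/c["fy"],np.ones(len(px))]@c["R"]
    return d/np.linalg.norm(d,axis=1)[:,None]
def plane(c,px,z):
    d=rays(c,px);return c["o"]+d*((z-c["o"][2])/d[:,2])[:,None]
def tri(obs):  # [(cam,px)] -> point, residual
    A=np.zeros((3,3));b=np.zeros(3);P=[]
    for c,p in obs:
        d=rays(c,p)[0];M=np.eye(3)-np.outer(d,d);A+=M;b+=M@c["o"];P.append((M,c["o"]))
    x=np.linalg.solve(A,b);return x,max(np.linalg.norm(M@(x-o)) for M,o in P)
def proj(c,P):
    q=(np.atleast_2d(P)-c["o"])@c["R"].T
    return np.c_[q[:,0]/q[:,2]*c["fx"]+c["cx"],q[:,1]/q[:,2]*c["fy"]+c["cy"]]
HSV={"orange":((8,150,110),(19,255,255)),"green":((50,80,25),(90,255,255)),"blue":((105,150,60),(125,255,255)),
 "red":((0,190,90),(5,255,255)),"yellow":((22,190,110),(32,255,255)),"black":((0,0,0),(179,90,40))}
def blobs(c,col,amin=15):
    m=cv2.inRange(cv2.cvtColor(c["frame"],cv2.COLOR_RGB2HSV),*map(np.array,HSV[col]))
    n,l,st,ce=cv2.connectedComponentsWithStats(m)
    return m,l,[(i,st[i],ce[i]) for i in range(1,n) if st[i][4]>=amin]
E
python3 - <<'E'
from h import *
C={}
for n in ("scene","top"):
    c=C[n]=grab(n)
    for k in HSV:
        print(n,k,[(s[:5].tolist(),np.round(p,1).tolist()) for i,s,p in blobs(c,k)[2] if s[4]<6000])
def pt(a,b): x,r=tri([(C["scene"],a),(C["top"],b)]);return np.round(x,3),round(r,4)
print("rough pallet",pt((240,272),(392,264)),"handle",pt((343,290),(359,182)),"mat",pt((384,204),(229,274)))
E
```

```text
scene orange [([533, 238, 13, 7, 15], [539.2, 241.3]), ([220, 255, 39, 38, 451], [236.6, 272.4]), ([570, 259, 12, 7, 16], [575.7, 262.2]), ([240, 263, 8, 6, 26], [243.4, 265.3]), ([567, 272, 29, 25, 107], [581.1, 284.3]), ([468, 276, 11, 14, 21], [472.3, 282.0]), ([550, 295, 16, 12, 20], [558.0, 300.2]), ([503, 306, 23, 17, 29], [514.3, 313.9]), ([531, 313, 16, 12, 16], [538.5, 318.9]), ([452, 323, 15, 8, 33], [459.8, 326.5]), ([476, 334, 30, 40, 136], [492.4, 351.3]), ([389, 339, 39, 50, 109], [404.7, 370.5]), ([454, 368, 10, 8, 25], [458.9, 371.1]), ([476, 378, 9, 10, 15], [480.4, 382.7]), ([446, 393, 27, 28, 44], [458.9, 408.7]), ([421, 400, 38, 18, 108], [442.9, 409.0])]
scene green [([0, 0, 56, 35, 1312], [29.8, 13.7]), ([183, 0, 92, 136, 5142], [233.2, 70.2]), ([0, 22, 9, 15, 72], [2.6, 28.7]), ([279, 89, 8, 5, 17], [281.8, 90.4]), ([192, 95, 84, 110, 4365], [233.5, 160.5]), ([250, 248, 19, 33, 251], [260.1, 262.8]), ([211, 269, 19, 34, 307], [220.3, 285.1])]
scene blue [([187, 31, 47, 36, 1290], [209.5, 49.7]), ([544, 247, 12, 12, 113], [549.4, 252.8]), ([480, 268, 71, 49, 171
[... 4084 characters left out ...]
.6]), ([440, 311, 30, 15, 30], [454.5, 318.2]), ([265, 325, 37, 19, 116], [283.6, 331.4]), ([414, 329, 17, 9, 17], [422.0, 333.4]), ([340, 331, 63, 28, 105], [372.4, 344.4]), ([561, 361, 18, 1, 18], [569.5, 361.0]), ([279, 362, 50, 30, 337], [302.8, 375.8]), ([138, 370, 7, 110, 222], [140.8, 426.4]), ([293, 386, 49, 52, 1375], [316.8, 411.6]), ([534, 393, 90, 87, 4412], [577.1, 438.1]), ([389, 422, 45, 21, 154], [411.6, 434.6]), ([318, 439, 31, 15, 75], [333.6, 447.7]), ([620, 463, 11, 17, 122], [624.9, 472.1])]
rough pallet (array([ 0.376, -0.224,  0.051]), np.float64(0.0015)) handle (array([ 0.607, -0.135,  0.105]), np.float64(0.0019)) mat (array([0.368, 0.251, 0.   ]), np.float64(0.0026))
```

```bash
cat >> h.py <<'E'
def to(x,y,z,yaw):
    s=observe();p=np.array(s["ee_pos"]);R=Ro.from_euler("xyz",s["ee_rot"]).as_matrix();w=np.arctan2(R[1,0],R[0,0])
    Rt=Ro.from_euler("xyz",[np.pi,0,w]).as_matrix()
    d=Rt.T@(np.array([x,y,z])-p)/.8; t=-((yaw-w+np.pi)%(2*np.pi)-np.pi)/np.pi
    print("tx ty tz turn",np.round(d,4),round(t,4),"dist",round(np.linalg.norm(d)*800),"mm; at",np.round(p,4),"yaw",round(w,4),"t",round(float(s["time"]),2),"F",np.round(s["wrist_force"],1))
E
python3 -c "
from h import *
to(.40,-.2,.25,np.pi/2)"
```

```text
tx ty tz turn [ 0.3517 -0.4087 -0.0408] -0.3641 dist 433 mm; at [ 0.2793 -0.6141  0.2174] yaw 0.4268 t 0.25 F [-0.5  0.5  0.4]
```

Emit:
step_arm(plan=[{"jaw": 1, "tx": 0.352, "ty": -0.409, "tz": -0.04, "turn": -0.364}, {"jaw": 1, "tx": 0.352, "ty": -0.409, "tz": -0.04, "turn": -0.364}, {"jaw": 1, "tx": 0.352, "ty": -0.409, "tz": -0.04, "turn": -0.364}, {"jaw": 1, "tx": 0.352, "ty": -0.409, "tz": -0.04, "turn": -0.364}, {"jaw": 1, "tx": 0.352, "ty": -0.409, "tz": -0.04, "turn": -0.364}])

```text
time: 0.88
ee_pos: [0.3669, -0.3134, 0.2413]
ee_rot: [3.141, 0.0, 1.37]
wrist_force: [0.4, 0.3, 0.3]
width: 1.001
finger_force: 0.0
```

```bash
python3 -c "
from h import *
to(.40,-.2,.25,np.pi/2)"
```

```text
tx ty tz turn [ 0.1471  0.0123 -0.0109] -0.064 dist 118 mm; at [ 0.3669 -0.3134  0.2413] yaw 1.3698 t 0.88 F [0.4 0.3 0.3]
```

Emit:
step_arm(plan=[{"jaw": 1, "tx": 0.147, "ty": 0.012, "tz": -0.011, "turn": -0.064}, {"jaw": 1, "tx": 0.147, "ty": 0.012, "tz": -0.011, "turn": -0.064}, {"jaw": 1, "tx": 0.147, "ty": 0.012, "tz": -0.011, "turn": -0.064}, {"jaw": 1, "tx": 0.147, "ty": 0.012, "tz": -0.011, "turn": -0.064}])

```text
time: 1.38
ee_pos: [0.4002, -0.2024, 0.25]
ee_rot: [3.141, 0.001, 1.566]
wrist_force: [1.5, 0.3, -0.4]
width: 1.002
finger_force: 0.0
```

```bash
python3 - <<'E'
from h import *
import pickle
c=grab("wrist","w1");pickle.dump(c,open("w1.pkl","wb"));print(c["o"])
for k in HSV: print(k,[(s[:5].tolist(),np.round(p,1).tolist()) for i,s,p in blobs(c,k,60)[2]][:8])
E
```

```text
[ 0.4003748  -0.13291403  0.41661789]
orange [([262, 197, 64, 60, 2079], [292.9, 226.7]), ([283, 209, 21, 18, 350], [293.0, 216.9])]
green [([0, 0, 19, 77, 1006], [6.9, 31.5]), ([260, 164, 67, 17, 947], [292.8, 172.7]), ([262, 258, 61, 27, 1276], [290.7, 271.9])]
blue [([559, 118, 43, 33, 895], [579.4, 134.2])]
red []
yellow []
black [([458, 0, 25, 144, 385], [470.3, 68.3]), ([494, 65, 22, 65, 478], [503.5, 97.6]), ([525, 67, 36, 7, 142], [543.0, 70.1]), ([489, 135, 12, 23, 163], [494.5, 145.7]), ([474, 179, 70, 18, 443], [504.5, 187.7]), ([307, 259, 13, 17, 97], [314.1, 267.6]), ([434, 279, 16, 13, 62], [440.9, 285.3]), ([152, 281, 40, 41, 294], [170.1, 301.9])]
```

View pics/w1.png

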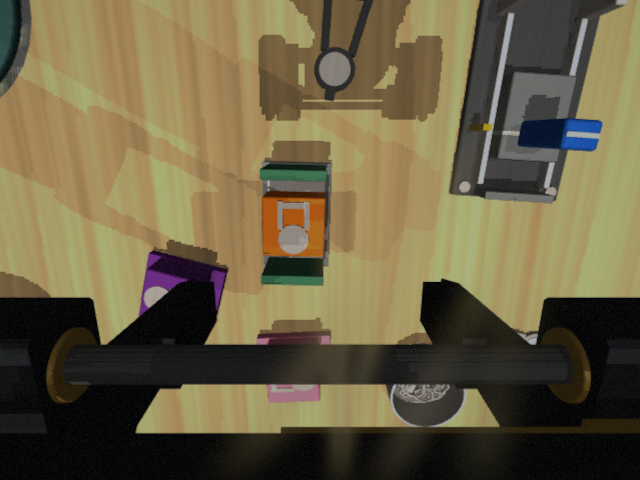

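The wrist view shows the orange block at (293,226) between green walls at (293,172) and (291,272). The purple and pink look-alikes sit at (185,290) and (293,365), and the handle and feeder end are at (580,134). I'll separate the orange top face by brightness and triangulate it.

```bash
python3 - <<'E'
from h import *
import pickle
c=pickle.load(open("w1.pkl","rb"));hsv=cv2.cvtColor(c["frame"],cv2.COLOR_RGB2HSV)
print("V col 270:",hsv[190:262:3,270,2].tolist());print("V row 250:",hsv[250,256:332:3,2].tolist())
print("V green col 293:",hsv[160:186:2,293,2].tolist(),hsv[255:288:2,293,2].tolist())
S,T=grab("scene"),grab("top")
for n,c2 in (("w1",c),("scene",S),("top",T)):
    h=cv2.cvtColor(c2["frame"],cv2.COLOR_RGB2HSV);m,l,b=blobs(c2,"orange",200)
    b=[x for x in b if 215<x[2][0]<400 and 190<x[2][1]<290][0]
    x,y,w,hh=b[1][:4];sub=h[y:y+hh,x:x+w];mm=(l[y:y+hh,x:x+w]==b[0])
    thr,_=cv2.threshold(sub[...,2][mm].reshape(-1,1),0,255,cv2.THRESH_OTSU)
    br=(mm&(sub[...,2]>thr)).astype(np.uint8);br=cv2.morphologyEx(br,cv2.MORPH_OPEN,np.ones((2,2),np.uint8))
    hull=cv2.convexHull(cv2.findNonZero(br))
    r=cv2.minAreaRect(hull);M=cv2.moments(hull);cen=(M["m10"]/M["m00"]+x,M["m01"]/M["m00"]+y)
    bx=cv2.boxPoints(r)+[x,y];P=plane(c2,bx,.062)
    print(n,"thr",thr,"cen",np.round(cen,1),np.round(plane(c2,cen,.062),4),"sides",np.round([np.linalg.norm(P[1]-P[0]),np.linalg.norm(P[2]-P[1])],4),"ang",np.round(np.degrees(np.arctan2(*(P[1]-P[0])[1::-1])),1))
    if n=="w1":cw=cen
    else:print("  tri",tri([(c,cw),(c2,cen)]))
E
```

```text
V col 270: [71, 58, 74, 172, 171, 172, 174, 171, 173, 173, 170, 169, 172, 169, 171, 170, 170, 171, 173, 169, 171, 171, 82, 26]
V row 250: [164, 162, 155, 173, 170, 172, 172, 172, 171, 164, 161, 163, 163, 163, 164, 164, 170, 170, 170, 170, 171, 169, 165, 67, 100, 167]
V green col 293: [108, 47, 56, 31, 34, 80, 111, 111, 102, 96, 103, 107, 108] [157, 98, 30, 28, 26, 30, 30, 30, 29, 28, 41, 114, 112, 111, 108, 131, 170]
w1 thr 153.0 cen [293.7 227.4] [[ 0.3763 -0.2227  0.062 ]] sides [0.0585 0.0595] ang 85.9
scene thr 152.0 cen [239.6 269.3] [[ 0.3795 -0.2246  0.062 ]] sides [0.0766 0.0662] ang 90.2
  tri (array([ 0.37637127, -0.22315696,  0.0591155 ]), np.float64(0.00040250155169744433))Traceback (most recent call last):
  File "<stdin>", line 9, in <module>
IndexError: list index out of range
```

```bash
python3 - <<'E'
from h import *
import pickle
c=pickle.load(open("w1.pkl","rb"));h=cv2.cvtColor(c["frame"],cv2.COLOR_RGB2HSV)
m,l,b=blobs(c,"orange");br=((m>0)&(h[...,2]>150))
def edge(rows,side):
    pts=[]
    for r in rows:
        k=np.flatnonzero(br[r,255:335])+255
        if len(k)>10:pts.append((k[0]-.5 if side<0 else k[-1]+.5,r))
    P=plane(c,pts,.061)[:,:2];v=cv2.fitLine(P.astype(np.float32),cv2.DIST_HUBER,0,.01,.01).ravel()
    return np.round(v[2:],4),round(np.degrees(np.arctan2(v[1],v[0]))%180,2)
print("L",edge(range(204,252),-1),"R",edge(range(204,252),1))
def edgec(cols,side):
    pts=[]
    for q in cols:
        k=np.flatnonzero(br[190:262,q])+190
        pts.append((q,k[0]-.5 if side<0 else k[-1]+.5))
    P=plane(c,pts,.061)[:,:2];v=cv2.fitLine(P.astype(np.float32),cv2.DIST_HUBER,0,.01,.01).ravel()
    return np.round(v[2:],4),round(np.degrees(np.arctan2(v[1],v[0])),2)
print("top",edgec(list(range(267,276))+list(range(312,323)),-1),"bot",edgec(range(267,322),1))
to(.376,-.223,.14,np.pi/2)
E
```

```text
L (array([ 0.3454, -0.2238], dtype=float32), np.float32(87.36)) R (array([ 0.4056, -0.2144], dtype=float32), np.float32(89.91))
top (array([ 0.3866, -0.194 ], dtype=float32), np.float32(-1.49)) bot (array([ 0.3726, -0.2522], dtype=float32), np.float32(-0.34))
tx ty tz turn [-0.0248 -0.0296  0.1371] -0.0024 dist 114 mm; at [ 0.3998 -0.2034  0.2497] yaw 1.5633 t 1.52 F [-1.2  0.1 -0.2]
```

Emit:
step_arm(plan=[{"jaw": 1, "tx": -0.025, "ty": -0.03, "tz": 0.137, "turn": 0.004}, {"jaw": 1, "tx": -0.025, "ty": -0.03, "tz": 0.137, "turn": 0.004}, {"jaw": 1, "tx": -0.025, "ty": -0.03, "tz": 0.137, "turn": 0.004}, {"jaw": 1, "tx": -0.025, "ty": -0.03, "tz": 0.137, "turn": 0.004}])

```text
time: 2.02
ee_pos: [0.377, -0.2232, 0.1419]
ee_rot: [3.14, 0.001, 1.551]
wrist_force: [0.4, -0.3, -0.2]
width: 1.003
finger_force: 0.0
```

```bash
cat >> h.py <<'E'
def face(c,z,x0,x1,y0,y1,vmin=150,col="orange"):
    """edges of a bright quadrilateral top face inside a window, cast on plane z -> centre, yaw(deg of sides), sizes"""
    h=cv2.cvtColor(c["frame"],cv2.COLOR_RGB2HSV);m=((blobs(c,col)[0]>0)&(h[...,2]>vmin))[y0:y1,x0:x1].astype(np.uint8)
    hull=cv2.convexHull(max(cv2.findContours(cv2.morphologyEx(m,cv2.MORPH_CLOSE,np.ones((5,5))),cv2.RETR_EXTERNAL,cv2.CHAIN_APPROX_NONE)[0],key=cv2.contourArea))
    P=plane(c,hull.reshape(-1,2)+[x0,y0],z)[:,:2];r=cv2.minAreaRect((P*1000).astype(np.float32))
    return np.round(r[0],1),np.round(r[1],1),round(r[2],2)
E
python3 - <<'E'
from h import *
import pickle
c=grab("wrist","w2");pickle.dump(c,open("w2.pkl","wb"))
print(face(c,.062,200,450,60,400));b=blobs(c,"orange",100)[2];print([(s.tolist(),p) for i,s,p in b])
for s in (blobs(c,"green",150)[2]):print(s[1].tolist(),np.round(s[2]))
to(.376,-.223,.036,1.55)
E
```

```text
(array([ 375.3, -222.4]), array([58.5, 60.2]), 87.71)
[([270, 193, 92, 84, 4288], array([315.375     , 234.30713619])), ([301, 210, 30, 28, 724], array([315.62292818, 221.61187845]))]
[267, 148, 99, 21, 1781] [316. 158.]
[272, 277, 50, 41, 1560] [295. 298.]
tx ty tz turn [ 0.0005 -0.0023  0.1334] 0.0005 dist 107 mm; at [ 0.3779 -0.2234  0.1427] yaw 1.5517 t 2.08 F [-0.3  1.1  1.2]
```

View pics/w2.png

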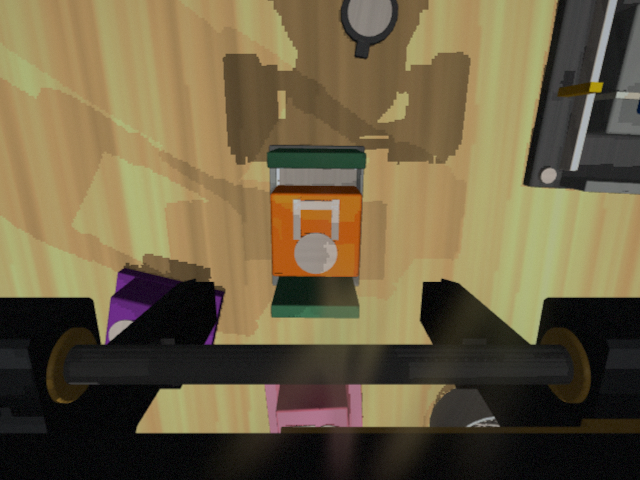

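The wrist view shows the block top centred at (316,234), square to the jaws. The purple look-alike is at (165,290), near the left finger, so I'll check that clearance.

```bash
python3 - <<'E'
from h import *
import pickle
c=pickle.load(open("w2.pkl","rb"));print(plane(c,[(125,270),(223,290),(215,330)],.052),plane(c,[(125,270),(223,290)],.0))
print(tri([(pickle.load(open("w1.pkl","rb")),(151,253)),(c,(122,270))]),tri([(pickle.load(open("w1.pkl","rb")),(227,266)),(c,(224,290))]))
E
```

```text
[[ 0.23509211 -0.24801837  0.052     ]
 [ 0.30546691 -0.26544804  0.052     ]
 [ 0.29631148 -0.2985752   0.052     ]] [[ 0.20611747 -0.26711733  0.        ]
 [ 0.29075891 -0.28808041  0.        ]]
(array([ 0.20061448, -0.2696891 , -0.00546195]), np.float64(0.0006600336500946523)) (array([ 0.30197871, -0.2714301 ,  0.03813747]), np.float64(0.0003537060528584744))
```

Emit:
step_arm(plan=[{"jaw": 1, "tx": 0.001, "ty": -0.003, "tz": 0.05, "turn": 0}, {"jaw": 1, "tx": 0.001, "ty": -0.003, "tz": 0.1, "turn": 0}, {"jaw": 1, "tx": 0.001, "ty": -0.003, "tz": 0.133, "turn": 0}, {"jaw": 1, "tx": 0.001, "ty": -0.003, "tz": 0.133, "turn": 0}])

```text
time: 2.58
ee_pos: [0.3742, -0.2211, 0.0342]
ee_rot: [-3.141, -0.0, 1.553]
wrist_force: [-0.3, 0.4, 0.1]
width: 1.002
finger_force: 0.0
```

Emit:
step_arm(plan=[{"jaw": 0.3, "tx": 0, "ty": 0, "tz": 0, "turn": 0}, {"jaw": 0.3, "tx": 0, "ty": 0, "tz": 0, "turn": 0}, {"jaw": 0.3, "tx": 0, "ty": 0, "tz": 0, "turn": 0}, {"jaw": 0.3, "tx": 0, "ty": 0, "tz": 0, "turn": 0}, {"jaw": 0.3, "tx": 0, "ty": 0, "tz": 0, "turn": 0}], squeeze=25)

```text
time: 3.2
ee_pos: [0.375, -0.2219, 0.0354]
ee_rot: [3.139, 0.001, 1.553]
wrist_force: [0.1, 1.2, 6.2]
width: 0.698
finger_force: 25.0
```

Emit:
step_arm(plan=[{"jaw": 0.3, "tz": -0.01}, {"jaw": 0.3, "tz": -0.06}, {"jaw": 0.3, "tz": -0.13}, {"jaw": 0.3, "tz": -0.2}, {"jaw": 0.3, "tz": -0.2}])

```text
invalid input at $.plan[0]: expected keys jaw, tx, ty, tz, turn
```

```bash
python3 - <<'E'
from h import *
S,T=grab("scene"),grab("top")
cen=[]
for n,c,w in (("scene",S,(330,440,170,240)),("top",T,(185,275,232,315))):
    m,l,b=blobs(c,"black",1000);i=[x for x in b if w[0]<x[2][0]<w[1] and w[2]<x[2][1]<w[3]][0]
    P=cv2.approxPolyDP(cv2.convexHull(cv2.findNonZero((l==i[0]).astype(np.uint8))),6,True).reshape(-1,2)
    print(n,P.tolist(),np.round(plane(c,P,.003)[:,:2],3).tolist());cen.append((c,P))
from itertools import product
for p in cen[0][1]:
    b=min(((tri([(S,p),(T,q)]),q) for q in cen[1][1]),key=lambda t:t[0][1]);print(p,b[1],np.round(b[0][0],4),round(b[0][1],4))
to(.43,0,.2,1.56)
E
```

```text
scene [[425, 207], [378, 229], [341, 200], [386, 181]] [[0.456, 0.322], [0.436, 0.159], [0.28, 0.178], [0.299, 0.339]]
top [[262, 248], [255, 306], [195, 301], [203, 242]] [[0.442, 0.151], [0.27, 0.173], [0.29, 0.347], [0.465, 0.327]]
[425 207] [203 242] [0.4606 0.3229 0.0062] 0.0045
[378 229] [262 248] [0.4411 0.1515 0.0092] 0.0011
[341 200] [255 306] [ 0.2738  0.1769 -0.0007] 0.0048
[386 181] [195 301] [ 0.2903  0.3491 -0.0056] 0.0003
tx ty tz turn [ 0.2786  0.0637 -0.2057] -0.0023 dist 282 mm; at [ 0.375  -0.2219  0.0354] yaw 1.5526 t 3.3 F [0.4 1.5 6.5]
```

Emit:
step_arm(plan=[{"jaw": 0.3, "tx": 0, "ty": 0, "tz": -0.01, "turn": 0}, {"jaw": 0.3, "tx": 0, "ty": 0, "tz": -0.06, "turn": 0}, {"jaw": 0.3, "tx": 0, "ty": 0, "tz": -0.13, "turn": 0}, {"jaw": 0.3, "tx": 0, "ty": 0.02, "tz": -0.2, "turn": 0}, {"jaw": 0.3, "tx": 0.04, "ty": 0.04, "tz": -0.2, "turn": 0}])

```text
time: 3.92
ee_pos: [0.4099, -0.1924, 0.1999]
ee_rot: [3.132, 0.006, 1.55]
wrist_force: [0.8, -0.4, -3.5]
width: 0.699
finger_force: 25.0
```

```bash
python3 -c "
from h import *
to(.43,0,.2,1.56);print(observe()['width'],observe()['finger_force'])"
```

```text
tx ty tz turn [ 2.41e-01  2.01e-02 -2.00e-04] -0.0032 dist 193 mm; at [ 0.4099 -0.1924  0.1999] yaw 1.5499 t 3.92 F [ 0.8 -0.4 -3.5]
0.6993186285215913 24.984227120876312
```

Emit:
step_arm(plan=[{"jaw": 0.3, "tx": 0.05, "ty": 0.02, "tz": 0, "turn": -0.003}, {"jaw": 0.3, "tx": 0.11, "ty": 0.03, "tz": 0, "turn": -0.003}, {"jaw": 0.3, "tx": 0.18, "ty": 0.03, "tz": 0, "turn": -0.003}, {"jaw": 0.3, "tx": 0.25, "ty": 0.03, "tz": 0, "turn": -0.003}, {"jaw": 0.3, "tx": 0.32, "ty": 0.02, "tz": 0, "turn": -0.003}])

```text
time: 4.55
ee_pos: [0.426, 0.0675, 0.1936]
ee_rot: [-3.141, 0.0, 1.562]
wrist_force: [0.9, 0.6, -2.9]
width: 0.701
finger_force: 25.0
```

```bash
python3 -c "
from h import *
to(.375,.25,.1,1.56)"
```

```text
tx ty tz turn [ 0.2275 -0.0658  0.1169] 0.0006 dist 211 mm; at [0.426  0.0675 0.1936] yaw 1.5619 t 4.55 F [ 0.9  0.6 -2.9]
```

Emit:
step_arm(plan=[{"jaw": 0.3, "tx": 0.07, "ty": -0.02, "tz": 0, "turn": 0}, {"jaw": 0.3, "tx": 0.14, "ty": -0.04, "tz": 0, "turn": 0}, {"jaw": 0.3, "tx": 0.2, "ty": -0.06, "tz": 0.03, "turn": 0}, {"jaw": 0.3, "tx": 0.228, "ty": -0.066, "tz": 0.09, "turn": 0}, {"jaw": 0.3, "tx": 0.228, "ty": -0.066, "tz": 0.14, "turn": 0}])

```text
time: 5.18
ee_pos: [0.3741, 0.2499, 0.0803]
ee_rot: [-3.141, 0.0, 1.565]
wrist_force: [-0.1, -0.3, -3.0]
width: 0.693
finger_force: 25.0
```

```bash
python3 -c "
from h import *
to(.375,.25,.0285,1.56)"
```

```text
tx ty tz turn [0.0001 0.0012 0.0648] 0.0017 dist 52 mm; at [0.3741 0.2499 0.0803] yaw 1.5655 t 5.17 F [-0.1 -0.3 -3. ]
```

Emit:
step_arm(plan=[{"jaw": 0.3, "tx": 0, "ty": 0, "tz": 0.03, "turn": 0}, {"jaw": 0.3, "tx": 0, "ty": 0, "tz": 0.05, "turn": 0}, {"jaw": 0.3, "tx": 0, "ty": 0, "tz": 0.057, "turn": 0}, {"jaw": 0.3, "tx": 0, "ty": 0, "tz": 0.061, "turn": 0}, {"jaw": 0.3, "tx": 0, "ty": 0, "tz": 0.062, "turn": 0}])

```text
time: 5.8
ee_pos: [0.3764, 0.2491, 0.0331]
ee_rot: [3.14, -0.001, 1.562]
wrist_force: [0.1, -0.7, -3.2]
width: 0.698
finger_force: 25.0
```

Emit:
step_arm(plan=[{"jaw": 0.3, "tx": 0, "ty": 0, "tz": 0, "turn": 0}])

```text
time: 5.92
ee_pos: [0.3764, 0.2491, 0.0331]
ee_rot: [3.14, -0.001, 1.562]
wrist_force: [0.0, 0.8, -2.3]
width: 0.7
finger_force: 25.0
```

Emit:
step_arm(plan=[{"jaw": 0.3, "tx": 0, "ty": 0, "tz": 0.001, "turn": 0}, {"jaw": 0.3, "tx": 0, "ty": 0, "tz": 0.002, "turn": 0}])

```text
time: 6.18
ee_pos: [0.3758, 0.2489, 0.0309]
ee_rot: [3.141, -0.0, 1.562]
wrist_force: [0.0, 0.4, -3.5]
width: 0.703
finger_force: 25.0
```

Emit:
step_arm(plan=[{"jaw": 0.3, "tx": 0, "ty": 0, "tz": 0.001, "turn": 0}, {"jaw": 0.3, "tx": 0, "ty": 0, "tz": 0.0015, "turn": 0}])

```text
time: 6.42
ee_pos: [0.3756, 0.2487, 0.0294]
ee_rot: [-3.141, 0.0, 1.562]
wrist_force: [-0.5, 0.3, -2.8]
width: 0.694
finger_force: 25.0
```

Emit:
step_arm(plan=[{"jaw": 0.3, "tx": 0, "ty": 0, "tz": 0.001, "turn": 0}, {"jaw": 0.3, "tx": 0, "ty": 0, "tz": 0.001, "turn": 0}])

```text
time: 6.68
ee_pos: [0.3756, 0.2488, 0.0286]
ee_rot: [-3.141, 0.0, 1.562]
wrist_force: [0.3, -0.4, -2.7]
width: 0.697
finger_force: 25.0
```

Emit:
step_arm(plan=[{"jaw": 0.3, "tx": 0, "ty": 0, "tz": 0.001, "turn": 0}, {"jaw": 0.3, "tx": 0, "ty": 0, "tz": 0.001, "turn": 0}])

```text
time: 6.92
ee_pos: [0.3757, 0.2488, 0.0285]
ee_rot: [-3.141, 0.0, 1.562]
wrist_force: [-3.3, -1.7, 5.5]
width: 0.696
finger_force: 25.0
```

Emit:
step_arm(plan=[{"jaw": 1, "tx": 0, "ty": 0, "tz": 0, "turn": 0}, {"jaw": 1, "tx": 0, "ty": 0, "tz": 0, "turn": 0}, {"jaw": 1, "tx": 0, "ty": 0, "tz": 0, "turn": 0}, {"jaw": 1, "tx": 0, "ty": 0, "tz": -0.04, "turn": 0}, {"jaw": 1, "tx": 0, "ty": 0, "tz": -0.1, "turn": 0}])

```text
time: 7.55
ee_pos: [0.3741, 0.2478, 0.1071]
ee_rot: [-3.138, 0.002, 1.562]
wrist_force: [-0.5, 0.0, 0.3]
width: 1.0
finger_force: 0.0
```

Emit:
step_arm(plan=[{"jaw": 1, "tx": 0, "ty": 0, "tz": -0.05, "turn": -0.05}, {"jaw": 1, "tx": 0, "ty": 0, "tz": -0.05, "turn": -0.5}, {"jaw": 1, "tx": 0, "ty": 0, "tz": -0.05, "turn": -0.5}, {"jaw": 1, "tx": 0, "ty": 0, "tz": -0.05, "turn": -0.5}, {"jaw": 1, "tx": 0, "ty": 0, "tz": -0.05, "turn": -0.5}])

```text
time: 8.18
ee_pos: [0.3757, 0.2488, 0.1479]
ee_rot: [3.141, 0.0, 2.475]
wrist_force: [-0.5, 0.5, -0.7]
width: 1.002
finger_force: 0.0
```

```bash
python3 -c "
from h import *
to(.3755,.249,.14,3.133)"
```

```text
tx ty tz turn [0.0004 0.0001 0.0098] -0.2093 dist 8 mm; at [0.3757 0.2488 0.1479] yaw 2.4754 t 8.18 F [-0.5  0.5 -0.7]
```

Emit:
step_arm(plan=[{"jaw": 1, "tx": 0, "ty": 0, "tz": 0, "turn": -0.21}, {"jaw": 1, "tx": 0, "ty": 0, "tz": 0, "turn": -0.21}, {"jaw": 1, "tx": 0, "ty": 0, "tz": 0, "turn": -0.21}, {"jaw": 1, "tx": 0, "ty": 0, "tz": 0, "turn": -0.21}, {"jaw": 1, "tx": 0, "ty": 0, "tz": 0, "turn": -0.21}])

```text
time: 8.8
ee_pos: [0.3756, 0.2488, 0.1478]
ee_rot: [3.142, 0.0, 3.128]
wrist_force: [-0.4, -0.5, 0.5]
width: 0.997
finger_force: 0.0
```

```bash
python3 - <<'E'
from h import *
import pickle
c=grab("wrist","w3");pickle.dump(c,open("w3.pkl","wb"))
print(face(c,.055,150,480,40,300));print([(s.tolist(),p) for i,s,p in blobs(c,"orange",100)[2]])
to(.3755,.249,.0285,3.133)
E
```

```text
(array([375.1, 247.9]), array([59.6, 60.4]), 89.16)
[([276, 189, 84, 83, 3964], array([316.37134208, 227.78430878])), ([317, 219, 27, 28, 649], array([331.65177196, 232.52080123]))]
tx ty tz turn [0.0002 0.0003 0.1492] -0.0019 dist 119 mm; at [0.3757 0.2488 0.1478] yaw 3.1271 t 8.85 F [ 0.8 -0.8  0.3]
```

View pics/w3.png

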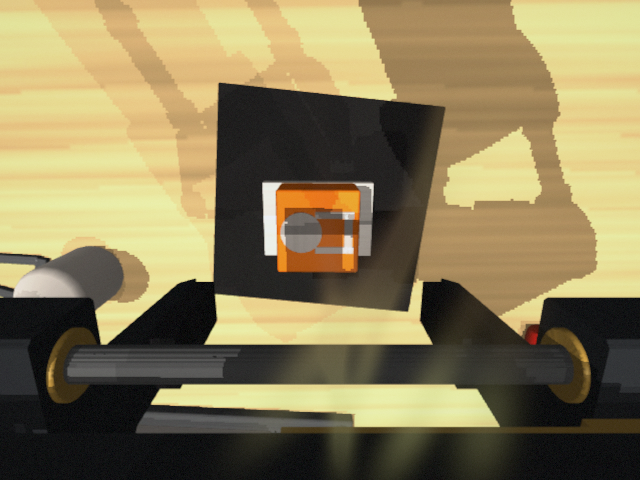

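The wrist view shows the pallet standing level on the mat. The orange top is centred at (317,230) and the light foot ends stick out at (270,218) and (367,218). The glue bottle at (70,275) is well clear, so I'll descend and grip across the y faces.

Emit:
step_arm(plan=[{"jaw": 1, "tx": 0, "ty": 0, "tz": 0.05, "turn": -0.002}, {"jaw": 1, "tx": 0, "ty": -0.001, "tz": 0.1, "turn": -0.002}, {"jaw": 1, "tx": 0, "ty": -0.001, "tz": 0.135, "turn": -0.002}, {"jaw": 1, "tx": 0, "ty": -0.001, "tz": 0.146, "turn": -0.002}, {"jaw": 1, "tx": 0, "ty": -0.001, "tz": 0.146, "turn": -0.002}])

```text
time: 9.48
ee_pos: [0.3756, 0.2479, 0.0311]
ee_rot: [-3.141, -0.001, 3.135]
wrist_force: [-0.4, 0.5, 0.5]
width: 1.003
finger_force: 0.0
```

Emit:
step_arm(plan=[{"jaw": 0.3, "tx": 0, "ty": 0, "tz": 0, "turn": 0}, {"jaw": 0.3, "tx": 0, "ty": 0, "tz": 0, "turn": 0}, {"jaw": 0.3, "tx": 0, "ty": 0, "tz": 0, "turn": 0}, {"jaw": 0.3, "tx": 0, "ty": 0, "tz": 0, "turn": 0}, {"jaw": 0.3, "tx": 0, "ty": 0, "tz": 0, "turn": 0}], squeeze=25)

```text
time: 10.1
ee_pos: [0.3763, 0.2483, 0.0319]
ee_rot: [3.141, 0.001, 3.135]
wrist_force: [-0.3, -1.2, 5.9]
width: 0.668
finger_force: 25.0
```

Emit:
step_arm(plan=[{"jaw": 0.3, "tx": 0, "ty": 0, "tz": -0.01, "turn": 0}, {"jaw": 0.3, "tx": 0, "ty": 0, "tz": -0.06, "turn": 0}, {"jaw": 0.3, "tx": 0, "ty": 0, "tz": -0.13, "turn": 0}, {"jaw": 0.3, "tx": 0, "ty": 0, "tz": -0.2, "turn": 0}, {"jaw": 0.3, "tx": 0, "ty": 0, "tz": -0.2, "turn": 0}])

```text
time: 10.72
ee_pos: [0.3786, 0.2497, 0.1962]
ee_rot: [3.136, 0.009, 3.135]
wrist_force: [0.3, -0.8, -4.0]
width: 0.667
finger_force: 25.0
```

Emit:
step_arm(plan=[{"jaw": 0.3, "tx": -0.03, "ty": -0.06, "tz": -0.02, "turn": 0}, {"jaw": 0.3, "tx": -0.06, "ty": -0.13, "tz": -0.04, "turn": 0}, {"jaw": 0.3, "tx": -0.092, "ty": -0.2, "tz": -0.065, "turn": 0}, {"jaw": 0.3, "tx": -0.092, "ty": -0.26, "tz": -0.065, "turn": 0}, {"jaw": 0.3, "tx": -0.092, "ty": -0.287, "tz": -0.065, "turn": 0}])

```text
time: 11.35
ee_pos: [0.4464, 0.0154, 0.2408]
ee_rot: [-3.141, -0.004, 3.133]
wrist_force: [-0.4, -0.3, -3.2]
width: 0.672
finger_force: 25.0
```

Emit:
step_arm(plan=[{"jaw": 0.3, "tx": 0, "ty": 0, "tz": 0, "turn": 0}])

```text
time: 11.48
ee_pos: [0.4462, 0.0166, 0.2407]
ee_rot: [-3.142, -0.004, 3.132]
wrist_force: [0.3, 0.1, -2.9]
width: 0.67
finger_force: 25.0
```

```bash
python3 - <<'E'
from h import *
import pickle
c=grab("wrist","w4");pickle.dump(c,open("w4.pkl","wb"));print(c["o"]);to(.45,.02,.25,3.133)
for k in ("orange","blue","red"): print(k,[(s[:5].tolist(),np.round(p,1).tolist()) for i,s,p in blobs(c,k,60)[2]][:8])
E
```

```text
[0.37747706 0.01716791 0.40763571]
tx ty tz turn [-0.0045  0.003  -0.0113] 0.0001 dist 10 mm; at [0.4464 0.0176 0.2409] yaw 3.1332 t 11.53 F [ 0.5  0.6 -3.1]
orange [([246, 228, 147, 80, 5257], [324.4, 249.0]), ([321, 281, 43, 25, 734], [343.9, 290.4]), ([251, 339, 134, 5, 539], [317.1, 341.5])]
blue []
red [([342, 177, 29, 21, 456], [354.9, 187.5])]
```

View pics/w4.png

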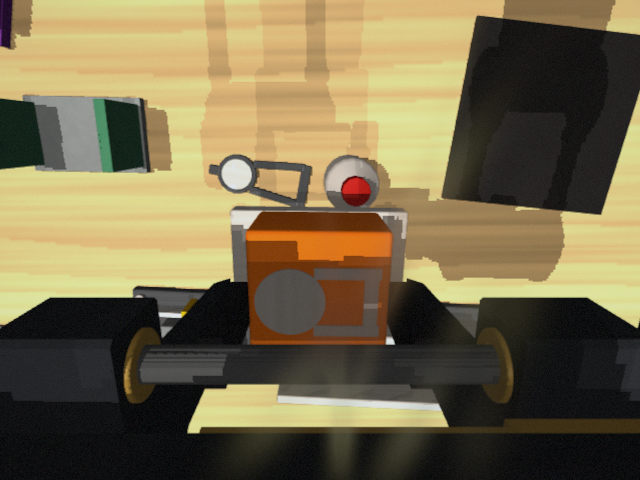

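This view faces back toward the base: the glue cap is at (355,188), the mat is upper right, and the gripper hides the feeder. I'll move past the feeder so the upper part of the image shows it.

Emit:
step_arm(plan=[{"jaw": 0.3, "tx": -0.05, "ty": 0, "tz": -0.03, "turn": 0}, {"jaw": 0.3, "tx": -0.12, "ty": 0, "tz": -0.03, "turn": 0}, {"jaw": 0.3, "tx": -0.2, "ty": 0, "tz": -0.03, "turn": 0}, {"jaw": 0.3, "tx": -0.27, "ty": 0, "tz": -0.03, "turn": 0}, {"jaw": 0.3, "tx": -0.34, "ty": 0, "tz": -0.03, "turn": 0}])

```text
time: 12.15
ee_pos: [0.721, 0.0185, 0.2649]
ee_rot: [3.141, -0.003, 3.137]
wrist_force: [0.8, -0.1, -2.8]
width: 0.671
finger_force: 25.0
```

Emit:
step_arm(plan=[{"jaw": 0.3, "tx": 0, "ty": 0, "tz": 0, "turn": 0}, {"jaw": 0.3, "tx": 0, "ty": 0, "tz": 0, "turn": 0}])

```text
time: 12.4
ee_pos: [0.7188, 0.0178, 0.2646]
ee_rot: [3.141, -0.004, 3.137]
wrist_force: [-0.2, -0.4, -2.9]
width: 0.669
finger_force: 25.0
```

```bash
python3 - <<'E'
from h import *
import pickle
S,T=grab("scene"),grab("top");pickle.dump((S,T),open("st5.pkl","wb"))
c=grab("wrist","w5");pickle.dump(c,open("w5.pkl","wb"));print(c["o"]);to(.72,.015,.265,3.133)
for k in ("orange","blue","red"): print(k,[(s[:5].tolist(),np.round(p,1).tolist()) for i,s,p in blobs(c,k,60)[2]][:8])
E
```

```text
[0.64930194 0.01750572 0.43363481]
tx ty tz turn [-0.0016 -0.0024  0.0033] 0.001 dist 4 mm; at [0.7187 0.017  0.2676] yaw 3.1361 t 12.55 F [-1.4 -0.5 -4.2]
orange [([246, 229, 146, 116, 8031], [315.5, 270.3]), ([318, 280, 46, 46, 1797], [342.5, 302.5])]
blue [([113, 61, 61, 46, 1977], [143.6, 85.1]), ([438, 298, 15, 16, 123], [446.5, 303.0]), ([387, 327, 8, 18, 91], [389.7, 337.8]), ([355, 384, 81, 18, 1036], [394.4, 392.0])]
red [([451, 77, 35, 65, 1458], [467.4, 106.6])]
```

View pics/w5.png

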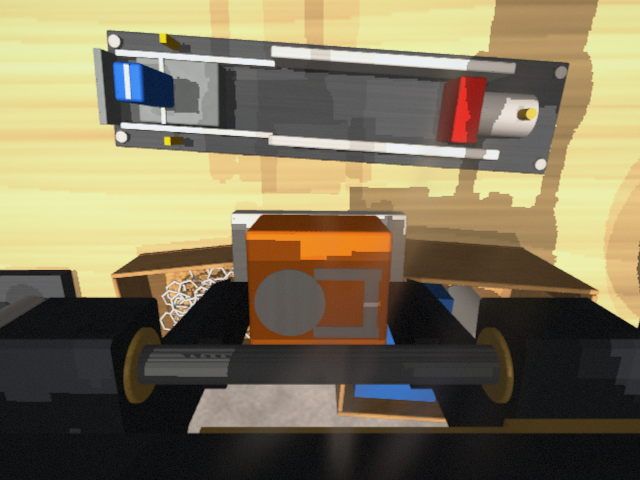

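The wrist view shows the whole feeder. White wall tops run (272,50)–(515,68) and (270,138)–(498,156), the red stop is around (467,107), the handle top is near (128,82), the stripe is at column ~163, and the yellow posts are at (170,41) and (175,141). I'll fit the feeder frame from this.

```bash
python3 - <<'E'
from h import *
import pickle
c=pickle.load(open("w5.pkl","rb"));h=cv2.cvtColor(c["frame"],cv2.COLOR_RGB2HSV)
m=((h[...,2]>185)&(h[...,1]<50)).astype(np.uint8);m[200:]=0
n,l,st,ce=cv2.connectedComponentsWithStats(m)
for i in range(1,n):
    if st[i][4]<250: continue
    P=plane(c,np.argwhere(l==i)[:,::-1],.064)[:,:2]*1000;r=cv2.minAreaRect(P.astype(np.float32))
    print(st[i].tolist(),"c",np.round(r[0],1),"size",np.round(r[1],1),"ang",round(r[2],2))
    # edge lines: per column upper/lower boundary
    x,y,w,hh=st[i][:4];cols=range(x+8,x+w-8)
    for nm,f in (("up",lambda k:k[0]-.5),("lo",lambda k:k[-1]+.5)):
        E=np.array([(q,f(np.flatnonzero(l[:,q]==i))) for q in cols]);Q=plane(c,E,.064)[:,:2]
        v=cv2.fitLine(Q.astype(np.float32),cv2.DIST_HUBER,0,.001,.001).ravel();a=np.degrees(np.arctan2(v[0],v[1]))
        print("  ",nm,"x at y=0:",round(float(v[2]-v[3]*v[0]/v[1]),4),"slope deg",round((a+90)%180-90,2))
# plate corners
P=plane(c,[(107,31),(570,63),(547,174),(115,147)],.012);print(np.round(P,4).tolist())
m=cv2.inRange(h,(18,150,90),(34,255,255));m[160:]=0
n,l,st,ce=cv2.connectedComponentsWithStats(m);print("yel",[(st[i].tolist(),ce[i].round(1).tolist()) for i in range(1,n) if 20<st[i][4]<600])
for k in ("red","blue"):
    i=[b for b in blobs(c,k,500)[2]][0];x,y,w,hh=i[1][:4]
    print(k,"V rows",h[y+hh//2,x-3:x+w+3:2,2].tolist(),h[y+hh//2,x-3:x+w+3:2,1].tolist())
print("slide row 95",c["frame"][95,150:232:2].mean(1).astype(int).tolist(),"row 112",c["frame"][118,150:232:2].mean(1).astype(int).tolist())
E
```

```text
[271, 46, 199, 24, 2075] c [583.9  65.2] size [180.3   8.9] ang 85.97
   up x at y=0: 0.575 slope deg 3.98
   lo x at y=0: 0.5835 slope deg 4.16
[115, 50, 160, 22, 983] c [588.1 -94.6] size [144.1  15.7] ang 85.97
   up x at y=0: 0.5869 slope deg 4.05
   lo x at y=0: 0.592 slope deg 4.13
[493, 98, 46, 33, 898] c [633.6 204.7] size [39.7 27.6] ang 85.46
   up x at y=0: 0.6213 slope deg -0.25
   lo x at y=0: 0.6305 slope deg 4.7
[121, 123, 345, 35, 2615] c [655.9  -5.1] size [331.3  10.5] ang 85.28
   up x at y=0: 0.6518 slope deg 4.65
   lo x at y=0: 0.6591 slope deg 5.69
[[0.548, -0.1969, 0.012], [0.581, 0.2799, 0.012], [0.6954, 0.2743, 0.012], [0.6629, -0.2064, 0.012]]
yel [([159, 33, 8, 11, 71], [162.8, 37.9]), ([518, 109, 18, 10, 144], [526.8, 113.2]), ([164, 137, 7, 8, 54], [167.1, 140.4])]
red V rows [99, 101, 99, 96, 186, 231, 232, 232, 231, 231, 150, 148, 145, 144, 146, 145, 141, 152, 155, 155, 152] [139, 146, 155, 165, 196, 209, 210, 214, 214, 212, 202, 205, 208, 205, 196, 192, 192, 37, 26, 28, 27]
blue V rows [42, 43, 159, 237, 240, 242, 243, 239, 242, 243, 230, 244, 244, 244, 244, 221, 155, 71, 66, 62, 61, 62, 63, 67, 66, 64, 63, 65, 63, 66, 63, 64, 90, 100] [18, 0, 192, 200, 199, 194, 192, 134, 7, 8, 115, 185, 185, 186, 185, 197, 219, 251, 201, 210, 230, 251, 223, 198, 197, 247, 206, 192, 219, 185, 219, 211, 8, 10]
slide row 95 [33, 32, 37, 35, 38, 31, 36, 34, 30, 37, 33, 37, 85, 100, 100, 98, 100, 97, 99, 100, 99, 100, 101, 99, 98, 169, 169, 158, 148, 148, 149, 150, 151, 148, 88, 40, 40, 38, 40, 44, 44] row 112 [172, 172, 172, 172, 172, 172, 240, 239, 131, 174, 175, 175, 172, 172, 174, 170, 171, 171, 170, 172, 171, 170, 172, 174, 173, 173, 158, 147, 147, 149, 149, 149, 149, 148, 95, 41, 40, 41, 41, 46, 44]
```

```bash
cat >> h.py <<'E'
TH=np.radians(4.0);EY=np.array([np.sin(TH),np.cos(TH)]);EX=np.array([np.cos(TH),-np.sin(TH)])
O=np.array([.6208,.0227])
def fr(P): P=np.atleast_2d(P)[:,:2]-O; return np.round(np.c_[P@EX,P@EY]*1000,1)
E
python3 - <<'E'
from h import *
import pickle
c=pickle.load(open("w5.pkl","rb"));f=c["frame"].astype(float).mean(2);h=cv2.cvtColor(c["frame"],cv2.COLOR_RGB2HSV)
g=cv2.GaussianBlur(f,(3,3),0)
def wall(r0s,cols,nm):
    out=[[],[]]
    for q in cols:
        r=int(r0s(q));col=g[r-14:r+15,q];d=np.diff(col);a=14
        iu=np.argmax(d[:a]);il=a+np.argmin(d[a:]);out[0].append((q,r-14+iu+.5));out[1].append((q,r-14+il+.5))
    for k,E in zip(("up","lo"),out):
        F=fr(plane(c,E,.064));v=cv2.fitLine(F.astype(np.float32),cv2.DIST_HUBER,0,.1,.01).ravel()
        print(nm,k,"x at y=60:",round(float(v[2]+(60-v[3])*v[0]/v[1]),2),"slope",round(float(np.degrees(v[0]/v[1])),2),"med",np.median(F[:,0]))
wall(lambda q:51+(q-272)*.071,range(285,440,3),"-x");wall(lambda q:140.5+(q-270)*.075,range(285,485,3),"+x")
print("stop front top edge",fr(plane(c,[(456,107),(459,80),(454,138)],.062)))
print("row107",[(q,*c["frame"][107,q].tolist()) for q in range(440,486,3)])
print("handle top",fr(plane(c,[(128,83),(113,83),(143,83)],.112)),"stripe",fr(plane(c,[(163,118),(162,62)],.042)))
print("posts",fr(plane(c,[(162.8,37.9),(167.1,140.4)],.046)),"slide front top",fr(plane(c,[(218,95)],.042)),"bot",fr(plane(c,[(219,95)],.012)))
print("posts rows",[(q,*c["frame"][39,q].tolist()) for q in range(156,186,3)],[(q,*c["frame"][141,q].tolist()) for q in range(158,190,3)])
s=observe()
R=np.array(c["tool_from_camera"]);
for px,z in (((318,233),-.024),((318,212),.016),((232,230),.016),((406,230),.016)):
    d=R[:3,:3]@np.array([(px[0]-c["cx"])/c["fx"],(px[1]-c["cy"])/c["fy"],1]);o=R[:3,3];print("held",px,np.round((o+d*(z-o[2])/d[2])*1000,1))
# picture's TCP
Rw=c["R"].T@np.array(R[:3,:3]).T;print("TCP at pic",np.round(c["o"]-Rw@R[:3,3],4),"fr",fr(c["o"]-Rw@R[:3,3]),"yaw",np.arctan2(Rw[1,0],Rw[0,0]))
E
```

```text
-x up x at y=60: -44.19 slope 0.05 med -44.2
-x lo x at y=60: -35.08 slope 0.05 med -35.1
+x up x at y=60: 33.49 slope 0.04 med 33.5
+x lo x at y=60: 42.6 slope 0.09 med 42.6
stop front top edge [[ -3.  125.3]
 [-26.6 124.2]
 [ 25.2 128. ]]
row107 [(440, 99, 81, 80), (443, 101, 54, 49), (446, 102, 55, 50), (449, 99, 51, 44), (452, 100, 46, 41), (455, 109, 40, 34), (458, 228, 52, 44), (461, 231, 48, 37), (464, 232, 55, 42), (467, 203, 40, 32), (470, 147, 32, 27), (473, 148, 33, 29), (476, 144, 34, 31), (479, 143, 37, 31), (482, 140, 113, 106), (485, 145, 137, 130)]
handle top [[-1.000e-01 -1.583e+02]
 [ 7.000e-01 -1.703e+02]
 [-8.000e-01 -1.462e+02]] stripe [[  24.3 -159.4]
 [ -27.4 -157.9]]
posts [[ -47.8 -154.5]
 [  45.7 -154.7]] slide front top [[  -0.9 -104.1]] bot [[  -3.2 -110.8]]
posts rows [(156, 104, 102, 103), (159, 164, 153, 84), (162, 236, 223, 33), (165, 213, 192, 25), (168, 75, 57, 11), (171, 75, 57, 8), (174, 80, 69, 43), (177, 100, 100, 102), (180, 101, 101, 101), (183, 103, 101, 102)] [(158, 104, 104, 104), (161, 104, 102, 102), (164, 199, 183, 72), (167, 237, 223, 24), (170, 165, 146, 20), (173, 76, 57, 6), (176, 76, 56, 5), (179, 78, 60, 12), (182, 64, 58, 42), (185, 59, 59, 60), (188, 59, 60, 60)]
held (318, 233) [ 31.1  -0.2 -24. ]
held (318, 212) [31.2 -0.2 16. ]
held (232, 230) [ 21.9 -43.8  16. ]
held (406, 230) [21.8 44.4 16. ]
TCP at pic [0.7186 0.0172 0.2669] fr [[98.   1.4]] yaw 3.1363675448686266
```

Emit:
step_arm(plan=[{"jaw": 0.3, "tx": 0.06, "ty": 0.012, "tz": 0, "turn": 0.0208}, {"jaw": 0.3, "tx": 0.1221, "ty": 0.025, "tz": 0.02, "turn": 0.0208}, {"jaw": 0.3, "tx": 0.1221, "ty": 0.025, "tz": 0.09, "turn": 0.0208}, {"jaw": 0.3, "tx": 0.1221, "ty": 0.025, "tz": 0.16, "turn": 0.0208}, {"jaw": 0.3, "tx": 0.1221, "ty": 0.025, "tz": 0.195, "turn": 0.0208}])

```text
time: 13.18
ee_pos: [0.6188, 0.037, 0.1089]
ee_rot: [-3.141, -0.003, 3.07]
wrist_force: [0.0, 1.0, -3.1]
width: 0.672
finger_force: 25.0
```

Emit:
step_arm(plan=[{"jaw": 0.3, "tx": 0, "ty": 0, "tz": 0, "turn": 0}, {"jaw": 0.3, "tx": 0, "ty": 0, "tz": 0, "turn": 0}])

```text
time: 13.42
ee_pos: [0.6234, 0.0369, 0.1137]
ee_rot: [3.141, 0.004, 3.07]
wrist_force: [0.7, -0.6, -1.7]
width: 0.668
finger_force: 25.0
```

```bash
sed -i 's/^O=.*/O=np.array([.6200,.0228])/; s/radians(4.0)/radians(4.05)/' h.py; python3 - <<'E'
from h import *
import pickle
ps=[]
for i in range(2):
    s=observe();ps.append(s["ee_pos"]);c=grab("wrist",f"w6{i}");pickle.dump(c,open(f"w6{i}.pkl","wb"))
to(*(O+.015*EY),.0405,np.pi-TH);print(ps,fr(ps))
E
```

```text
tx ty tz turn [0.0039 0.0008 0.0922] -0.0003 dist 74 mm; at [0.6242 0.0369 0.1142] yaw 3.07 t 13.53 F [ 0.8 -0.6 -2.2]
[array([0.62336637, 0.03688085, 0.11366166]), array([0.62400999, 0.03688184, 0.1142423 ])] [[ 2.4 14.3]
 [ 3.  14.3]]
```

View pics/w60.png

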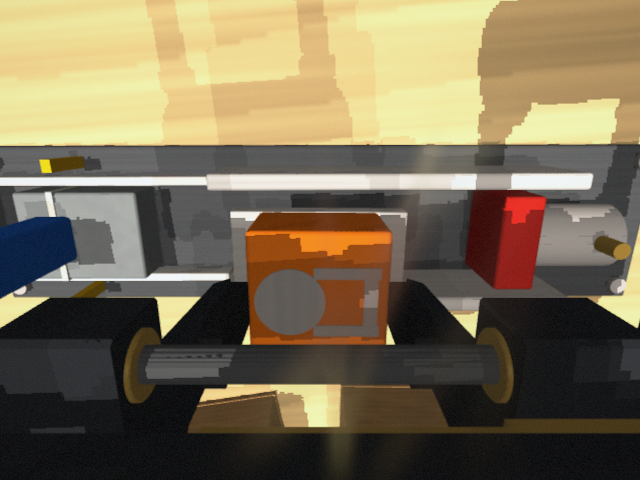

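The wrist view shows the -x wall top at rows 174–190 (columns 207–592), parallel to the held pallet's foot edge at row 212. The red stop is at (510,240) and the slide front is at column ~155. I'll measure the wall relative to the tool directly, which avoids the pose noise.

```bash
cat >> h.py <<'E'
def wallrel(c,tz,r0,r1,c0,c1):
    """-x wall top edges in tool coords at tool height tz: outer, inner x (mm), slope deg"""
    g=cv2.GaussianBlur(c["frame"].astype(float).mean(2),(3,3),0);M=np.array(c["tool_from_camera"]);o=M[:3,3];out=[]
    for sgn in (1,-1):
        E=[]
        for q in range(c0,c1,4):
            d=np.diff(g[r0:r1,q])*sgn;k=np.argmax(d);E.append((q,r0+k+.5))
        E=np.array(E);d=np.c_[(E[:,0]-c["cx"])/c["fx"],(E[:,1]-c["cy"])/c["fy"],np.ones(len(E))]@M[:3,:3].T
        P=(o+d*((tz-o[2])/d[:,2])[:,None])*1000
        v=cv2.fitLine(P[:,:2].astype(np.float32),cv2.DIST_HUBER,0,.1,.01).ravel()
        out.append((round(float(v[2]-v[3]*v[0]/v[1]),2),round(float(np.degrees(v[0]/v[1])),2)))
    return out
E
python3 - <<'E'
from h import *
import pickle
for i in (0,1):
    c=pickle.load(open(f"w6{i}.pkl","rb"));print(wallrel(c,.050,166,200,215,470))
p=[]
c=grab("wrist");s=observe();print(s["ee_pos"],s["ee_rot"],fr([s["ee_pos"]]));print(wallrel(c,s["ee_pos"][2]-.064,166,200,215,470))
E
```

```text
[(46.68, -0.06), (37.42, -0.06)]
[(47.25, -0.06), (38.01, -0.06)]
[0.62406188 0.03686132 0.1139918 ] [3.14113185 0.00468226 3.06993038] [[ 3.1 14.3]]
[(47.54, 0.23), (38.3, 0.27)]
```

Emit:
step_arm(plan=[{"jaw": 0.3, "tx": 0.0038, "ty": 0.001, "tz": 0.01, "turn": 0}, {"jaw": 0.3, "tx": 0.0038, "ty": 0.001, "tz": 0.02, "turn": 0}, {"jaw": 0.3, "tx": 0.0038, "ty": 0.001, "tz": 0.02, "turn": 0}, {"jaw": 0.3, "tx": 0.0038, "ty": 0.001, "tz": 0.02, "turn": 0}])

```text
time: 14.08
ee_pos: [0.6191, 0.0378, 0.0947]
ee_rot: [-3.142, -0.001, 3.07]
wrist_force: [0.2, -0.3, -4.0]
width: 0.667
finger_force: 25.0
```

```bash
python3 - <<'E'
from h import *
for i in range(2):
    c=grab("wrist");s=observe();print(s["ee_pos"],s["ee_rot"],fr([s["ee_pos"]]));print(wallrel(c,s["ee_pos"][2]-.064,160,198,215,470))
to(*(O+.015*EY),.0405,np.pi-TH)
E
```

```text
[0.61938526 0.03782316 0.09503248] [ 3.14159240e+00 -3.92220343e-05  3.06993006e+00] [[-1.7 14.9]]
[(42.36, -0.06), (42.85, 7.17)]
[0.61946634 0.037827   0.0951713 ] [-3.14158978e+00  1.74979648e-04  3.06999127e+00] [[-1.6 15. ]]
[(42.34, -0.06), (42.52, 7.12)]
tx ty tz turn [-0.002   0.0001  0.0683] -0.0003 dist 55 mm; at [0.6195 0.0378 0.0952] yaw 3.07 t 14.18 F [-0.2 -0.6 -3.5]
```

Emit:
step_arm(plan=[{"jaw": 0.3, "tx": -0.002, "ty": 0, "tz": 0, "turn": 0}, {"jaw": 0.3, "tx": -0.002, "ty": 0, "tz": 0.005, "turn": 0}, {"jaw": 0.3, "tx": -0.002, "ty": 0, "tz": 0.01, "turn": 0}, {"jaw": 0.3, "tx": -0.002, "ty": 0, "tz": 0.015, "turn": 0}, {"jaw": 0.3, "tx": -0.002, "ty": 0, "tz": 0.02, "turn": 0}])

```text
time: 14.8
ee_pos: [0.6207, 0.0377, 0.0786]
ee_rot: [-3.142, -0.0, 3.07]
wrist_force: [0.0, 0.1, -2.8]
width: 0.67
finger_force: 25.0
```

```bash
python3 - <<'E'
from h import *
c=grab("wrist");s=observe();print(s["ee_pos"],s["ee_rot"],fr([s["ee_pos"]]));print(wallrel(c,s["ee_pos"][2]-.064,135,190,215,470))
to(*(O+.015*EY),.0405,np.pi-TH)
E
```

```text
[0.62029786 0.03770703 0.0780238 ] [-3.14149427e+00 -1.24814691e-03  3.06997572e+00] [[-0.8 14.9]]
[(43.91, 0.26), (60.92, 0.23)]
tx ty tz turn [-0.0009  0.0001  0.0469] -0.0003 dist 38 mm; at [0.6203 0.0377 0.078 ] yaw 3.07 t 14.85 F [-0.4 -0.6 -2.4]
```

Emit:
step_arm(plan=[{"jaw": 0.3, "tx": -0.0003, "ty": 0, "tz": 0.01, "turn": 0}, {"jaw": 0.3, "tx": -0.0003, "ty": 0, "tz": 0.02, "turn": 0}, {"jaw": 0.3, "tx": -0.0003, "ty": 0, "tz": 0.03, "turn": 0}, {"jaw": 0.3, "tx": -0.0003, "ty": 0, "tz": 0.038, "turn": 0}, {"jaw": 0.3, "tx": -0.0003, "ty": 0, "tz": 0.042, "turn": 0}])

```text
time: 15.48
ee_pos: [0.6207, 0.0377, 0.0447]
ee_rot: [-3.142, -0.001, 3.07]
wrist_force: [-0.2, -0.2, -3.2]
width: 0.67
finger_force: 25.0
```

Emit:
step_arm(plan=[{"jaw": 0.3, "tx": 0, "ty": 0, "tz": 0, "turn": 0}])

```text
time: 15.6
ee_pos: [0.6209, 0.0377, 0.0452]
ee_rot: [-3.142, -0.001, 3.07]
wrist_force: [0.4, 0.1, -3.5]
width: 0.668
finger_force: 25.0
```

Emit:
step_arm(plan=[{"jaw": 0.3, "tx": 0, "ty": 0, "tz": 0.0015, "turn": 0}, {"jaw": 0.3, "tx": 0, "ty": 0, "tz": 0.003, "turn": 0}])

```text
time: 15.85
ee_pos: [0.6214, 0.0377, 0.0434]
ee_rot: [3.142, 0.001, 3.07]
wrist_force: [-0.2, 0.0, -3.3]
width: 0.672
finger_force: 25.0
```

Emit:
step_arm(plan=[{"jaw": 0.3, "tx": 0, "ty": 0, "tz": 0.001, "turn": 0}, {"jaw": 0.3, "tx": 0, "ty": 0, "tz": 0.0015, "turn": 0}])

```text
time: 16.1
ee_pos: [0.6211, 0.0377, 0.0419]
ee_rot: [3.142, -0.0, 3.07]
wrist_force: [-0.3, 0.0, -3.4]
width: 0.67
finger_force: 25.0
```

Emit:
step_arm(plan=[{"jaw": 0.3, "tx": 0, "ty": 0, "tz": 0.001, "turn": 0}, {"jaw": 0.3, "tx": 0, "ty": 0, "tz": 0.001, "turn": 0}])

```text
time: 16.35
ee_pos: [0.6213, 0.0377, 0.0413]
ee_rot: [3.142, 0.0, 3.07]
wrist_force: [0.8, -0.1, -2.1]
width: 0.671
finger_force: 25.0
```

Emit:
step_arm(plan=[{"jaw": 0.3, "tx": 0, "ty": 0, "tz": 0.001, "turn": 0}, {"jaw": 0.3, "tx": 0, "ty": 0, "tz": 0.001, "turn": 0}])

```text
time: 16.6
ee_pos: [0.6215, 0.0377, 0.0411]
ee_rot: [3.142, 0.001, 3.07]
wrist_force: [-0.4, -0.8, 1.6]
width: 0.665
finger_force: 25.0
```

Emit:
step_arm(plan=[{"jaw": 0.3, "tx": 0, "ty": 0, "tz": 0.001, "turn": 0}, {"jaw": 0.3, "tx": 0, "ty": 0, "tz": 0.001, "turn": 0}])

```text
time: 16.85
ee_pos: [0.6215, 0.0377, 0.0409]
ee_rot: [3.142, 0.001, 3.07]
wrist_force: [-3.2, 0.4, 7.0]
width: 0.672
finger_force: 25.0
```

Emit:
step_arm(plan=[{"jaw": 1, "tx": 0, "ty": 0, "tz": 0, "turn": 0}, {"jaw": 1, "tx": 0, "ty": 0, "tz": 0, "turn": 0}, {"jaw": 1, "tx": 0, "ty": 0, "tz": 0, "turn": 0}, {"jaw": 1, "tx": 0, "ty": 0, "tz": -0.04, "turn": 0}, {"jaw": 1, "tx": 0, "ty": 0, "tz": -0.1, "turn": 0}])

```text
time: 17.48
ee_pos: [0.6191, 0.0377, 0.1178]
ee_rot: [-3.141, -0.005, 3.07]
wrist_force: [-0.1, 0.2, 0.6]
width: 0.998
finger_force: 0.0
```

Emit:
step_arm(plan=[{"jaw": 1, "tx": 0, "ty": 0, "tz": -0.06, "turn": 0}, {"jaw": 1, "tx": 0, "ty": -0.06, "tz": -0.06, "turn": 0}, {"jaw": 1, "tx": 0, "ty": -0.13, "tz": -0.06, "turn": 0}, {"jaw": 1, "tx": 0, "ty": -0.19, "tz": -0.06, "turn": 0}, {"jaw": 1, "tx": 0, "ty": -0.217, "tz": -0.06, "turn": 0}])

```text
time: 18.1
ee_pos: [0.6083, -0.1377, 0.1673]
ee_rot: [-3.141, -0.0, 3.068]
wrist_force: [0.3, 0.1, 0.6]
width: 1.0
finger_force: 0.0
```

Emit:
step_arm(plan=[{"jaw": 1, "tx": 0, "ty": 0, "tz": 0, "turn": 0}, {"jaw": 1, "tx": 0, "ty": 0, "tz": 0, "turn": 0}])

```text
time: 18.35
ee_pos: [0.6088, -0.1342, 0.1673]
ee_rot: [3.141, -0.0, 3.07]
wrist_force: [0.4, 0.1, -0.4]
width: 0.999
finger_force: 0.0
```

```bash
python3 - <<'E'
from h import *
import pickle
T=grab("top");c=grab("wrist","w7");s=observe();print(s["ee_pos"],fr([s["ee_pos"]]))
pickle.dump(c,open("w7.pkl","wb"))
for k in ("orange","blue","red"): print(k,[(st[:5].tolist(),np.round(p,1).tolist()) for i,st,p in blobs(c,k,100)[2]][:8])
for k,z in (("orange",.064),("blue",.112)):
    b=max((b for b in blobs(c,k,100)[2] if b[2][1]<330),key=lambda b:b[1][4]);print(k,fr(plane(c,[b[2]],z)))
to(*(O-.1585*EY+.0005*EX),.08,np.pi-TH)
E
```

```text
[ 0.60884145 -0.1338362   0.16736186] [[-1.00e-01 -1.57e+02]]
orange [([503, 188, 92, 80, 3551], [545.8, 225.0]), ([546, 216, 30, 27, 579], [561.4, 229.2])]
blue [([298, 224, 37, 45, 1087], [314.5, 244.6])]
red []
orange [[-3.  12.8]]
blue [[  -2.3 -159.5]]
tx ty tz turn [-0.0007 -0.0018  0.1092] 0.0002 dist 87 mm; at [ 0.6088 -0.1338  0.1674] yaw 3.0717 t 18.45 F [ 0.   0.3 -0.4]
```

View pics/w7.png

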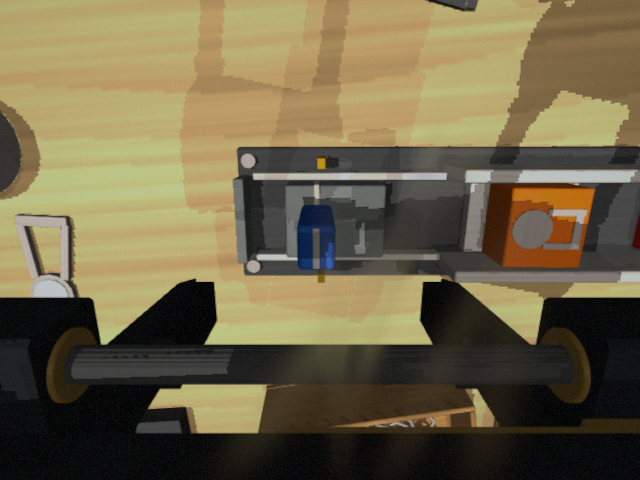

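The pallet sits flush in the channel at (547,225). The handle is between the fingers at (315,245), and the stripe (317) is just behind the posts (322). I'll descend and grip the handle.

Emit:
step_arm(plan=[{"jaw": 1, "tx": 0, "ty": -0.0018, "tz": 0.03, "turn": 0}, {"jaw": 1, "tx": 0, "ty": -0.0018, "tz": 0.07, "turn": 0}, {"jaw": 1, "tx": 0, "ty": -0.0018, "tz": 0.1, "turn": 0}, {"jaw": 1, "tx": 0, "ty": -0.0018, "tz": 0.109, "turn": 0}, {"jaw": 1, "tx": 0, "ty": -0.0018, "tz": 0.109, "turn": 0}])

```text
time: 19.08
ee_pos: [0.6086, -0.136, 0.0802]
ee_rot: [3.141, -0.001, 3.071]
wrist_force: [-0.3, 0.3, 0.1]
width: 1.001
finger_force: 0.0
```

Emit:
step_arm(plan=[{"jaw": -0.6, "tx": 0, "ty": 0, "tz": 0, "turn": 0}, {"jaw": -0.6, "tx": 0, "ty": 0, "tz": 0, "turn": 0}, {"jaw": -0.6, "tx": 0, "ty": 0, "tz": 0, "turn": 0}, {"jaw": -0.6, "tx": 0, "ty": 0, "tz": 0, "turn": 0}, {"jaw": -0.6, "tx": 0, "ty": 0, "tz": 0, "turn": 0}], squeeze=25)

```text
time: 19.7
ee_pos: [0.6085, -0.137, 0.0804]
ee_rot: [3.142, 0.0, 3.07]
wrist_force: [0.5, -0.3, 0.1]
width: 0.454
finger_force: 0.0
```

Emit:
step_arm(plan=[{"jaw": -0.6, "tx": 0, "ty": 0, "tz": 0, "turn": 0}, {"jaw": -0.6, "tx": 0, "ty": 0, "tz": 0, "turn": 0}])

```text
time: 19.95
ee_pos: [0.6085, -0.1366, 0.0803]
ee_rot: [3.141, -0.0, 3.07]
wrist_force: [-0.2, 2.0, -0.1]
width: 0.267
finger_force: 25.0
```

Emit:
step_arm(plan=[{"jaw": -0.6, "tx": 0, "ty": 0.015, "tz": 0, "turn": 0}, {"jaw": -0.6, "tx": 0, "ty": 0.04, "tz": 0, "turn": 0}, {"jaw": -0.6, "tx": 0, "ty": 0.065, "tz": 0, "turn": 0}, {"jaw": -0.6, "tx": 0, "ty": 0.08, "tz": 0, "turn": 0}, {"jaw": -0.6, "tx": 0, "ty": 0.09, "tz": 0, "turn": 0}])

```text
time: 20.58
ee_pos: [0.6136, -0.0637, 0.0803]
ee_rot: [-3.142, -0.0, 3.071]
wrist_force: [-1.3, -2.1, 0.7]
width: 0.271
finger_force: 25.0
```

Emit:
step_arm(plan=[{"jaw": -0.6, "tx": 0, "ty": 0.01, "tz": 0, "turn": 0}, {"jaw": -0.6, "tx": 0, "ty": 0.02, "tz": 0, "turn": 0}, {"jaw": -0.6, "tx": 0, "ty": 0.032, "tz": 0, "turn": 0}, {"jaw": -0.6, "tx": 0, "ty": 0.044, "tz": 0, "turn": 0}, {"jaw": -0.6, "tx": 0, "ty": 0.055, "tz": 0, "turn": 0}])

```text
time: 21.2
ee_pos: [0.6166, -0.0211, 0.0803]
ee_rot: [-3.141, -0.001, 3.07]
wrist_force: [-2.4, -5.0, 1.5]
width: 0.27
finger_force: 25.0
```

```bash
python3 - <<'E'
from h import *
s=observe();print(fr([s["ee_pos"]]),"F along y,x",s["wrist_force"][:2]@EY,s["wrist_force"][:2]@EX,s["wrist_force"][2],s["ft_torque"],s["width"])
E
```

```text
[[ -0.3 -44. ]] F along y,x -5.189701152228157 -2.0805829083169023 1.517319399857476 [-0.65349457  0.20505963  0.04410455] 0.2695716457513374
```

Emit:
step_arm(plan=[{"jaw": -0.6, "tx": 0, "ty": 0.005, "tz": 0, "turn": 0}, {"jaw": -0.6, "tx": 0, "ty": 0.01, "tz": 0, "turn": 0}, {"jaw": -0.6, "tx": 0, "ty": 0.015, "tz": 0, "turn": 0}, {"jaw": -0.6, "tx": 0, "ty": 0.02, "tz": 0, "turn": 0}])

```text
time: 21.7
ee_pos: [0.6177, -0.0053, 0.0802]
ee_rot: [-3.141, -0.001, 3.07]
wrist_force: [-2.1, -5.2, 0.8]
width: 0.27
finger_force: 25.0
```

Emit:
step_arm(plan=[{"jaw": -0.6, "tx": 0, "ty": 0.002, "tz": 0, "turn": 0}, {"jaw": -0.6, "tx": 0, "ty": 0.004, "tz": 0, "turn": 0}])

```text
time: 21.95
ee_pos: [0.6179, -0.0022, 0.0803]
ee_rot: [-3.141, -0.001, 3.07]
wrist_force: [-3.2, -4.2, 1.0]
width: 0.271
finger_force: 25.0
```

Emit:
step_arm(plan=[{"jaw": -0.6, "tx": 0, "ty": 0.001, "tz": 0, "turn": 0}, {"jaw": -0.6, "tx": 0, "ty": 0.002, "tz": 0, "turn": 0}])

```text
time: 22.2
ee_pos: [0.618, -0.0007, 0.0803]
ee_rot: [-3.141, -0.001, 3.07]
wrist_force: [-3.2, -4.7, 1.0]
width: 0.272
finger_force: 25.0
```

Emit:
step_arm(plan=[{"jaw": -0.6, "tx": 0, "ty": 0.001, "tz": 0, "turn": 0}, {"jaw": -0.6, "tx": 0, "ty": 0.002, "tz": 0, "turn": 0}])

```text
time: 22.45
ee_pos: [0.6181, 0.001, 0.0802]
ee_rot: [-3.141, -0.001, 3.07]
wrist_force: [-2.3, -3.4, 1.5]
width: 0.268
finger_force: 25.0
```

Emit:
step_arm(plan=[{"jaw": -0.6, "tx": 0, "ty": 0.001, "tz": 0, "turn": 0}, {"jaw": -0.6, "tx": 0, "ty": 0.0015, "tz": 0, "turn": 0}])

```text
time: 22.7
ee_pos: [0.6182, 0.0021, 0.0802]
ee_rot: [-3.141, -0.001, 3.07]
wrist_force: [-2.6, -4.8, 1.2]
width: 0.265
finger_force: 25.0
```

Emit:
step_arm(plan=[{"jaw": -0.6, "tx": 0, "ty": 0.001, "tz": 0, "turn": 0}, {"jaw": -0.6, "tx": 0, "ty": 0.001, "tz": 0, "turn": 0}])

```text
time: 22.95
ee_pos: [0.6182, 0.003, 0.0802]
ee_rot: [-3.141, -0.001, 3.07]
wrist_force: [-2.7, -4.2, 1.1]
width: 0.272
finger_force: 25.0
```

Emit:
step_arm(plan=[{"jaw": -0.6, "tx": 0, "ty": 0.001, "tz": 0, "turn": 0}, {"jaw": -0.6, "tx": 0, "ty": 0.001, "tz": 0, "turn": 0}])

```text
time: 23.2
ee_pos: [0.6183, 0.0033, 0.0802]
ee_rot: [-3.141, -0.001, 3.07]
wrist_force: [-2.7, -4.9, 1.8]
width: 0.269
finger_force: 25.0
```

Emit:
step_arm(plan=[{"jaw": -0.6, "tx": 0, "ty": 0.001, "tz": 0, "turn": 0}, {"jaw": -0.6, "tx": 0, "ty": 0.001, "tz": 0, "turn": 0}])

```text
time: 23.45
ee_pos: [0.6183, 0.0033, 0.0803]
ee_rot: [-3.139, -0.001, 3.07]
wrist_force: [-3.0, -8.1, 2.1]
width: 0.269
finger_force: 25.0
```

Emit:
step_arm(plan=[{"jaw": -0.6, "tx": 0, "ty": 0.001, "tz": 0, "turn": 0}, {"jaw": -0.6, "tx": 0, "ty": 0.001, "tz": 0, "turn": 0}])

```text
time: 23.7
ee_pos: [0.6183, 0.0033, 0.0803]
ee_rot: [-3.138, -0.001, 3.07]
wrist_force: [-3.9, -11.1, 1.9]
width: 0.27
finger_force: 25.0
```

Emit:
step_arm(plan=[{"jaw": -0.6, "tx": 0, "ty": 0.001, "tz": 0, "turn": 0}, {"jaw": -0.6, "tx": 0, "ty": 0.002, "tz": 0, "turn": 0}], squeeze=50)

```text
time: 23.95
ee_pos: [0.6183, 0.0033, 0.0803]
ee_rot: [-3.136, -0.001, 3.071]
wrist_force: [-4.4, -17.8, 2.0]
width: 0.263
finger_force: 50.0
```

Emit:
step_arm(plan=[{"jaw": -0.6, "tx": 0, "ty": 0.001, "tz": 0, "turn": 0}, {"jaw": -0.6, "tx": 0, "ty": 0.0015, "tz": 0, "turn": 0}])

```text
time: 24.2
ee_pos: [0.6183, 0.0033, 0.0803]
ee_rot: [-3.134, -0.001, 3.071]
wrist_force: [-4.8, -19.9, 2.6]
width: 0.262
finger_force: 50.0
```

Emit:
step_arm(plan=[{"jaw": -0.6, "tx": 0, "ty": 0.001, "tz": 0, "turn": 0}, {"jaw": -0.6, "tx": 0, "ty": 0.001, "tz": 0, "turn": 0}, {"jaw": -0.6, "tx": 0, "ty": 0.001, "tz": 0, "turn": 0}, {"jaw": -0.6, "tx": 0, "ty": 0.001, "tz": 0, "turn": 0}, {"jaw": -0.6, "tx": 0, "ty": 0.001, "tz": 0, "turn": 0}])

```text
time: 24.82
ee_pos: [0.6182, 0.0034, 0.0803]
ee_rot: [-3.133, -0.001, 3.071]
wrist_force: [-4.6, -21.3, 3.0]
width: 0.268
finger_force: 50.1
```

Emit:
step_arm(plan=[{"jaw": -0.6, "tx": 0, "ty": 0, "tz": 0, "turn": 0}, {"jaw": -0.6, "tx": 0, "ty": 0, "tz": 0, "turn": 0}, {"jaw": -0.6, "tx": 0, "ty": 0, "tz": 0, "turn": 0}, {"jaw": -0.6, "tx": 0, "ty": 0, "tz": 0, "turn": 0}, {"jaw": -0.6, "tx": 0, "ty": 0, "tz": 0, "turn": 0}])

```text
time: 25.45
ee_pos: [0.6183, 0.0034, 0.0803]
ee_rot: [-3.133, -0.001, 3.071]
wrist_force: [-4.6, -22.1, 2.2]
width: 0.265
finger_force: 50.1
```

Emit:
step_arm(plan=[{"jaw": -0.6, "tx": 0, "ty": -0.01, "tz": 0, "turn": 0}, {"jaw": -0.6, "tx": 0, "ty": -0.03, "tz": 0, "turn": 0}, {"jaw": -0.6, "tx": 0, "ty": -0.06, "tz": 0, "turn": 0}, {"jaw": -0.6, "tx": 0, "ty": -0.09, "tz": 0, "turn": 0}, {"jaw": -0.6, "tx": 0, "ty": -0.12, "tz": 0, "turn": 0}])

```text
time: 26.08
ee_pos: [0.6121, -0.086, 0.0802]
ee_rot: [3.139, -0.0, 3.07]
wrist_force: [-1.7, 3.3, 1.6]
width: 0.264
finger_force: 50.0
```

Emit:
step_arm(plan=[{"jaw": -0.6, "tx": 0, "ty": -0.02, "tz": 0, "turn": 0}, {"jaw": -0.6, "tx": 0, "ty": -0.035, "tz": 0, "turn": 0}, {"jaw": -0.6, "tx": 0, "ty": -0.045, "tz": 0, "turn": 0}, {"jaw": -0.6, "tx": 0, "ty": -0.045, "tz": 0, "turn": 0}])

```text
time: 26.58
ee_pos: [0.6095, -0.1237, 0.0803]
ee_rot: [-3.14, -0.0, 3.07]
wrist_force: [-3.5, -1.3, 0.4]
width: 0.268
finger_force: 50.0
```

```bash
python3 - <<'E'
from h import *
import pickle
for i in range(2):
    c=grab("wrist");s=observe();print(fr([s["ee_pos"]]),s["wrist_force"],s["width"])
pickle.dump(c,open("w8.pkl","wb"));cv2.imwrite("pics/w8.png",c["frame"][:,:,::-1])
h=cv2.cvtColor(c["frame"],cv2.COLOR_RGB2HSV)
m=cv2.inRange(h,(18,150,90),(34,255,255));m[300:]=0
n,l,st,ce=cv2.connectedComponentsWithStats(m);print("yel",[(st[i].tolist(),ce[i].round(1).tolist(),fr(plane(c,[ce[i]],.046)).tolist()) for i in range(1,n) if 15<st[i][4]<800])
m=((h[...,2]>150)&(h[...,1]<50)).astype(np.uint8);m[300:]=0
n,l,st,ce=cv2.connectedComponentsWithStats(m);print("white",[(st[i].tolist(),ce[i].round(1).tolist(),fr(plane(c,[ce[i]],.042)).tolist()) for i in range(1,n) if 20<st[i][4]])
T=grab("top");b=[(st.tolist(),p) for i,st,p in blobs(T,"orange",60)[2]];print(b)
E
```

```text
[[  -0.2 -146.7]] [-2.10412347 -2.21018333 -0.17196115] 0.2658438356974675
[[  -0.2 -146.5]] [-3.27502137 -2.31840024  0.30541327] 0.2665432242792564
yel [([298, 164, 12, 20, 226], [303.5, 173.8], [[-48.4, -154.7]])]
white [([195, 161, 21, 20, 315], [205.0, 170.7], [[-49.7, -208.5]]), ([211, 187, 268, 11, 2649], [344.1, 192.3], [[-37.7, -132.5]]), ([511, 186, 129, 106, 4046], [596.6, 216.6], [[-23.8, 9.7]]), ([181, 199, 16, 50, 465], [188.5, 225.1], [[-19.2, -220.5]]), ([277, 206, 46, 22, 427], [306.7, 215.5], [[-24.6, -153.3]]), ([374, 208, 32, 13, 378], [390.1, 213.6], [[-25.6, -106.5]]), ([188, 271, 13, 26, 272], [194.1, 283.0], [[16.2, -220.5]]), ([222, 296, 26, 4, 79], [236.5, 297.2], [[25.3, -196.0]])]
[([313, 104, 15, 29, 135], array([318.15555556, 119.06666667])), ([267, 172, 20, 20, 189], array([275.40740741, 182.12698413]))]
```

View pics/w8.png

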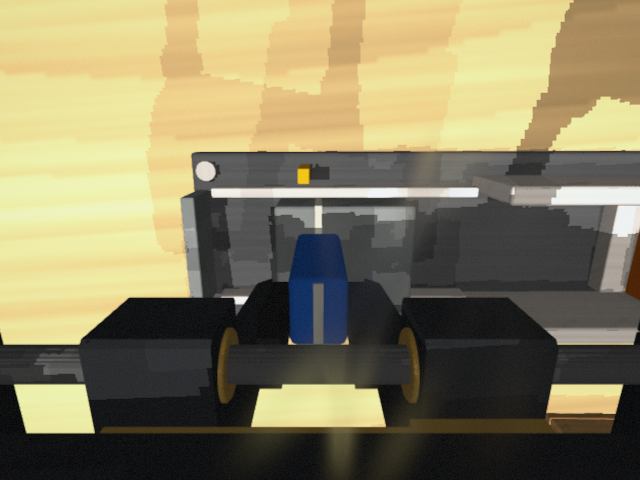

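The view shows the stripe at column ~318 and the post at column 303, so the slide is about 8 mm short. That agrees with the TCP reading of -146.6 against the mark at -154.7, so I'll draw back another 8 mm.

Emit:
step_arm(plan=[{"jaw": -0.6, "tx": 0, "ty": -0.004, "tz": 0, "turn": 0}, {"jaw": -0.6, "tx": 0, "ty": -0.008, "tz": 0, "turn": 0}, {"jaw": -0.6, "tx": 0, "ty": -0.01, "tz": 0, "turn": 0}, {"jaw": -0.6, "tx": 0, "ty": -0.01, "tz": 0, "turn": 0}])

```text
time: 27.22
ee_pos: [0.609, -0.1304, 0.0802]
ee_rot: [3.141, -0.0, 3.07]
wrist_force: [-2.8, 1.8, 0.8]
width: 0.264
finger_force: 50.0
```

```bash
python3 - <<'E'
from h import *
c=grab("wrist");s=observe();print(fr([s["ee_pos"]]),s["wrist_force"])
g=c["frame"][211].mean(1);k=280+np.argmax(g[280:350]);print("stripe col",k,g[k-4:k+5].astype(int),fr(plane(c,[(k,211)],.042)))
h=cv2.cvtColor(c["frame"],cv2.COLOR_RGB2HSV);m=cv2.inRange(h,(18,150,90),(34,255,255));m[300:]=0
n,l,st,ce=cv2.connectedComponentsWithStats(m);print("yel",[(st[i].tolist(),fr(plane(c,[ce[i]],.046)).tolist()) for i in range(1,n) if 15<st[i][4]<800])
E
```

```text
[[-1.000e-01 -1.536e+02]] [-2.22975615  3.02134974  0.45240045]
stripe col 317 [148 186 224 231 232 231 231 230 205] [[ -27.2 -154.3]]
yel [([310, 164, 12, 20, 226], [[-48.3, -155.0]])]
```

Emit:
step_arm(plan=[{"jaw": 1, "tx": 0, "ty": 0, "tz": 0, "turn": 0}, {"jaw": 1, "tx": 0, "ty": 0, "tz": 0, "turn": 0}, {"jaw": 1, "tx": 0, "ty": 0, "tz": 0, "turn": 0}, {"jaw": 1, "tx": 0, "ty": 0, "tz": 0, "turn": 0}, {"jaw": 1, "tx": 0, "ty": 0, "tz": -0.03, "turn": 0}])

```text
time: 27.9
ee_pos: [0.6071, -0.1301, 0.1022]
ee_rot: [3.141, -0.005, 3.07]
wrist_force: [-0.0, -0.3, -0.1]
width: 0.811
finger_force: 0.0
```

Emit:
step_arm(plan=[{"jaw": 1, "tx": 0, "ty": 0, "tz": -0.06, "turn": 0}, {"jaw": 1, "tx": 0, "ty": 0.03, "tz": -0.12, "turn": 0}, {"jaw": 1, "tx": -0.03, "ty": 0.08, "tz": -0.18, "turn": 0}, {"jaw": 1, "tx": -0.06, "ty": 0.13, "tz": -0.18, "turn": 0}, {"jaw": 1, "tx": -0.06, "ty": 0.13, "tz": -0.18, "turn": 0}])

```text
time: 28.52
ee_pos: [0.6663, -0.0276, 0.2495]
ee_rot: [3.141, 0.003, 3.073]
wrist_force: [0.1, -0.5, -0.0]
width: 1.001
finger_force: 0.0
```

Emit:
step_arm(plan=[{"jaw": 1, "tx": 0, "ty": 0, "tz": 0, "turn": 0}, {"jaw": 1, "tx": 0, "ty": 0, "tz": 0, "turn": 0}, {"jaw": 1, "tx": 0, "ty": 0, "tz": 0, "turn": 0}])

```text
time: 28.9
ee_pos: [0.6636, -0.0312, 0.2478]
ee_rot: [-3.141, -0.001, 3.069]
wrist_force: [0.4, 0.1, 0.1]
width: 1.002
finger_force: 0.0
```

```bash
python3 - <<'E'
from h import *
c=grab("wrist","w9");s=observe();print(s["ee_pos"],s["time"])
h=cv2.cvtColor(c["frame"],cv2.COLOR_RGB2HSV)
for k in ("orange","blue","red"): print(k,[(st[:5].tolist(),np.round(p,1).tolist(),fr(plane(c,[p],.064)).tolist()) for i,st,p in blobs(c,k,100)[2] if p[1]<300])
b=max((b for b in blobs(c,"orange",100)[2] if b[2][1]<300),key=lambda b:b[1][4])[1];x,y,w,hh=b[:4];print("face",face(c,.064,x-3,x+w+3,max(y-3,0),y+hh+3,140))
m=cv2.inRange(h,(18,150,90),(34,255,255));m[300:]=0
n,l,st,ce=cv2.connectedComponentsWithStats(m);print("yel",[(st[i].tolist(),ce[i].round(1).tolist(),fr(plane(c,[ce[i]],.046)).tolist()) for i in range(1,n) if 15<st[i][4]<800])
for r in (b[1]+5,): print(fr(plane(c,[(q,r) for q in (x,x+w)],.064)))
E
```

```text
[ 0.66380276 -0.03113826  0.24794293] 28.95
orange [([423, 122, 73, 69, 2558], [458.0, 154.5], [[-2.3, 77.9]]), ([460, 146, 22, 22, 385], [471.7, 156.5], [[-0.5, 90.7]])]
blue [([174, 142, 35, 38, 888], [191.0, 160.3], [[2.1, -168.5]])]
red [([503, 123, 35, 66, 1713], [520.2, 155.4], [[-1.3, 135.3]])]
face (array([625.3, 102.1]), array([59.8, 59.6]), 85.76)
yel [([203, 101, 8, 10, 69], [206.9, 105.4], [[-47.0, -154.8]]), ([583, 152, 11, 11, 89], [587.5, 157.0], [[1.4, 210.3]]), ([212, 200, 7, 9, 58], [214.9, 204.1], [[46.5, -154.6]])]
[[-26.7  43.9]
 [-26.5 109.8]]
```

```bash
python3 - <<'E'
from h import *
c=grab("wrist");h=cv2.cvtColor(c["frame"],cv2.COLOR_RGB2HSV)
for r in (140,155,178): print(r,[(q,int(h[r,q,0]),int(h[r,q,2])) for q in range(484,520,2)])
print("y at col, row155 z.064:",[(q,fr(plane(c,[(q,155)],.063))[0,1]) for q in (490,495,500,505,510)])
g=c["frame"][190].mean(1);print("stripe?",[(q,int(g[q])) for q in range(200,232,2)],[(q,fr(plane(c,[(q,190)],.042))[0].tolist()) for q in (205,215,225)])
print(c["frame"][125].mean(1)[196:240:2].astype(int),fr(plane(c,[(200,125),(215,125)],.042)))
print("handle",fr(plane(c,[(191,160.3)],.112)))
E
```

```text
140 [(484, 13, 151), (486, 13, 153), (488, 13, 146), (490, 12, 125), (492, 12, 160), (494, 7, 95), (496, 2, 80), (498, 4, 79), (500, 4, 79), (502, 2, 80), (504, 3, 77), (506, 2, 79), (508, 179, 76), (510, 2, 149), (512, 1, 189), (514, 1, 195), (516, 2, 195), (518, 1, 195)]
155 [(484, 13, 132), (486, 11, 131), (488, 11, 144), (490, 14, 184), (492, 10, 133), (494, 2, 76), (496, 2, 79), (498, 4, 75), (500, 2, 79), (502, 1, 76), (504, 179, 74), (506, 1, 74), (508, 1, 148), (510, 1, 194), (512, 1, 199), (514, 2, 197), (516, 1, 198), (518, 2, 195)]
178 [(484, 13, 162), (486, 12, 161), (488, 15, 203), (490, 5, 75), (492, 2, 75), (494, 3, 74), (496, 3, 75), (498, 3, 73), (500, 1, 74), (502, 1, 75), (504, 1, 72), (506, 2, 179), (508, 1, 196), (510, 1, 195), (512, 2, 193), (514, 1, 191), (516, 1, 194), (518, 1, 191)]
y at col, row155 z.064: [(490, np.float64(108.1)), (495, np.float64(112.7)), (500, np.float64(117.3)), (505, np.float64(121.9)), (510, np.float64(126.5))]
stripe? [(200, 216), (202, 204), (204, 203), (206, 204), (208, 203), (210, 203), (212, 204), (214, 203), (216, 205), (218, 206), (220, 204), (222, 204), (224, 204), (226, 206), (228, 207), (230, 205)] [(205, [33.2, -164.5]), (215, [33.2, -154.5]), (225, [33.2, -144.4])]
[ 95  94  94  96  99  97 157 205 164  97  97  98 100  99 101 100 100 102
 101 102 103 102] [[ -29.4 -164. ]
 [ -29.3 -149.6]]
handle [[  -1.  -152.3]]
```

```bash
python3 -c "
from workcell import *
print(finish_job())"
```

```text
the job is handed in; nothing more can be done
None
```

I handed the job in at about 29 s. In the last camera check the pallet was upright and square in the channel, its block about 14 mm from the stop face (15 mm when the foot touches it). It was pushed home with about 22 N, held for a little over 1 s, and the slide stripe is within about 1 mm of the yellow posts. No verdict came back, and I saw no contact with the other things on the bench.

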